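Mount the sample carousel and press its keyed spindle home

ROBOT

A 6-joint arm with a two-finger parallel gripper is mounted at the origin on the work surface. World frame = base frame: x ahead of the robot, y to its left, z up, the work surface at z = 0. Lengths are in mm, angles in degrees, forces in N, time in s.
With the tool pointing down it reaches from about 300 to 850 mm from the base axis. Payload 4.2 kg.
Tool frame: the origin (TCP) lies midway between the tips of the shut fingers; the grasp point (between the pads) lies 19 mm behind it; y points along the fingers, z is the direction in which the jaws open and shut, and the axes are right-handed (so a half turn about y gives the same grasp; the last joint's range is limited). The gripper opens to 91 mm and grips with 3 to 60 N. Pads are 32 mm wide; open, the fingers measure 118 mm over their backs; the gripper's body (76 mm by 178 mm) begins 60 mm behind the grasp point.
Start: joints at [72.708, 18.312, 89.639, -0, 72.044, -1.146], TCP at [159.902, 552.339, 175.176] pointing down, gripper open.
Joint ranges: [-177.97, 177.97], [-48.28, 115.42], [12.27, 149.76], [-77.06, 257.06], [2.81, 150.46], [-146.56, 146.56]. Speed limits (degrees/s): [147.25, 147.25, 180, 180, 180, 180].

INTERFACE

Orientations are given as [roll, pitch, yaw] about the fixed x, y, z axes, in that order (R = Rz(yaw) Ry(pitch) Rx(roll)).
In Python, from workcell import env gives the robot as it stands.
- The arm moves only by the shell command python3 -m handwheel 'ROWS' [FORCE]. ROWS is JSON, a list of rows, each a list of 3 entries, a list of its own where there are three numbers: the opening, from 0 (shut) to 1 (fully open), then the shift along the tool's x, y, z in mm, then the turn, a rotation vector about the tool's x, y, z in degrees. A call has exactly 10 rows; each row shifts and turns the commanded pose from where the row before left it, along the tool's axes as they then stand; what a row does not reach is not made up. A row lasts 1/12 s, in which the tool goes at most 41.7 mm and 7.16 degrees, less where a joint would pass 70% of its speed; a pose out of reach is approached as far as the arm can. A call is refused whole if a number of a shift passes 41.7 or a number of a turn 7.16, either way. A call with a gripper value outside its range is refused whole. The fingers move at their own pace and stop on an object; FORCE is the grip in N (left out, the last holds). Time passes only in rows, so rows that do not move let the fingers close, or fill a call up. It gives the time, the measured TCP pose, the force and the opening at its end, in the units of the state.
- env.state(): the state, without advancing time (a new reading comes with each control period).
- env.grab_frame(name): name is "scene" or "side" or "wrist"; returns the picture (420x560x3 uint8, red, green, blue); there is no depth.
- env.camera_info(name): a dict with "fx", "fy", "cx", "cy" (pixels), "k1" (the pictures are not rectified: a ray, as slopes to the right and down, at radius r is drawn at 1 + k1 r^2 times it, then the intrinsics apply), "camera_from_world" (4x4, takes a point from world to camera coordinates); the wrist camera has in their place "mount" (4x4, takes a point from camera to tool coordinates, whose origin is the TCP and whose axes are the tool frame's). Camera axes: x right, y down, z forward; pixel columns grow to the right and rows downward; lengths in mm; the calibration is good to about 2 mm. A picture is of the moment at which its call begins: read the wrist's pose just before it. camera_info takes no time and is no camera call.
- env.job_done(): hands the job in, once; it reports no verdict.
Trained networks look in the newest picture that a camera, given by its name, has taken for a name from the list of things; names that differ only in an ending like _2 or _b are one class to them, and where a whole thing is asked for, a point or a joint stands for the part that bears it (a point fixed in the world has none). Each returns a list of dicts, best first, with "p" (0 to 1); they miss things now and then, are a little off and sometimes report something else, mostly with a low value. They report only what shows in the picture. A call takes as long as a camera call.
- env.masks_of(camera, label): "region" (420x560 bool, what is visible of it) and "location" ([column, row] in pixels, amid what is visible of it).
The state is a dict: "time_s": time; "qpos": joint angles; "qvel": joint speeds; "effort": joint torques, N m; "ee_pos": TCP position; "ee_rot": TCP orientation; "force": force on the tool from outside, world axes, zero at the start; "torque": the same for the moment, N m; "gripper_width": finger opening in mm.
Only numpy, scipy, OpenCV 4.12 (cv2) and the standard library are available. Lean on these libraries where they do the work, as an engineer would, in place of code of your own. Each camera call takes 0.05 s, during which the arm holds its last target.

TASK

Put the blue sample carousel on top of the raised drive pedestal so that its two feet straddle the pedestal's bar and it sits level. Then take the red-handled keyed spindle out of its rest block, push it into the carousel's hub, turning it until its key slips into the keyway, and push on against the sprung ejector pin until its collar is down flush on the hub. Finish while still holding the spindle down in the gripper (the spring would push it out again), and leave the two flasks and the beaker standing where they are.

Things in the scene. Friction and masses are not known exactly. Their poses are not given: they have to be found in the camera images.
- carousel: Loose sample carousel, 0.4 kg, standing on the bench. Origin: centre of its underside, z up. Two feet 70 mm along x, 10 mm high, inner faces at y = +-17 mm (34 mm slot along x between them); blue disc 120 mm diameter, z 10-20 mm, with flat black marks; aluminium octagonal hub, z 20-50 mm, 44 mm across flats (18 mm wide flats facing x, y and the 45 degree ways): grip it there from above.
- hub_mouth (a point): Centre of the bore's mouth on the hub's top face, 50 mm above the carousel's origin, axes as the carousel. The bore runs right through along z: octagonal, 17 mm across flats, with one keyway 8.5 mm wide, reaching 12.8 mm from the axis, on the +x side; an orange line on the hub's top marks it.
- pedestal: Fixed drive pedestal; place and yaw vary. Origin: centre of its underside on the bench, z up. Base 120 (x) x 110 (y) x 12 mm; on it an upright aluminium bar 60 mm along x, 28 mm along y, top 70 mm above the bench. A brass ejector pin, 10 mm diameter, stands 18 mm out of the middle of its top.
- bar_top (a point): Middle of the bar's top face, 70 mm above the pedestal's origin, axes as the pedestal. The seated carousel's disc rests on it, feet either side of the bar (3 mm play each side), pin in the bore, x axes parallel, either way round: carousel origin 60 mm above the pedestal's.
- pin (a joint): How far the brass ejector pin is pressed down, m: 0 free, stop at 0.016. Its spring pushes up with about 5 N at 0 plus 0.6 N per mm; pressed 0.012 (about 12 N) when the spindle is fully home.
- spindle: Loose keyed spindle, 0.14 kg, upright. Origin: its lower tip, z up. Steel shaft 14 mm diameter, z 0-34 mm, tip chamfered; brass key on the +x side, 6 mm wide, out to 11 mm from the axis, z 8-34 mm (plain round nose below); collar 34 mm diameter, z 34-40 mm; red handle 34 mm (x) x 14 mm (y), z 40-76 mm, white mark on top at the key's end: grip it from above across its thickness (y).
- collar (a point): Centre of the collar's underside, 34 mm above the spindle's tip, axes as the spindle. Fully home, it lies at hub_mouth with the x axes the same way.
- rest: Fixed grey rest block 70 x 70 x 45 mm, origin at the centre of its underside. The spindle hangs in its 26 mm through hole, collar on the block's top (tip 11 mm above the bench). Block and carousel may change sides.
- flask_left: Loose stoppered glass flask, 60 mm wide, 148 mm high, bystander. Origin at the centre of its underside.
- flask_right: Loose stoppered glass flask, 63 mm wide, 154 mm high, bystander. Origin at the centre of its underside.
- beaker: Loose glass beaker, 68 mm wide, 75 mm high, bystander. Origin at the centre of its underside.

How it is judged:
By the outcome, as a careful person would: the job done as asked, in the order asked, and still so for the second after the job is handed in, while the arm keeps its last pose, push and grip.
It also fails if it takes over 54 s, if anything falls off the work surface, if the arm or the gripper's body presses on something with over 40 N, if the wrist force passes 120 N, or if a joint passes its speed limit or range.

## Working session

There is one attempt and no reset: what is moved stays moved. The work goes in short steps, Python scripts to look and compute and a shell command to move; the robot and the scene stay as the last step left them, time stands still between calls to the robot, and variables do not carry over. Pictures are saved under pics/ and viewed, and the job is handed in when it is done.

```bash
ls; mkdir -p pics; python3 - <<'E'
from workcell import env
import cv2,json
s=env.state();print(s)
for n in("scene","side","wrist"):
    im=env.grab_frame(n);cv2.imwrite(f"pics/{n}0.png",im[:,:,::-1]);print(n,env.camera_info(n))
E
```

```text
pics
{'time_s': 0.0, 'qpos': array([ 7.27083461e+01,  1.83505526e+01,  8.97049212e+01,  5.70804465e-04,
        7.20442407e+01, -1.14577906e+00]), 'qvel': array([ 0.01168784, -0.09345197,  0.03490847,  0.02849985, -0.08074513,
        0.05302332]), 'effort': array([ 1.15192151e-04, -4.12477756e+01, -2.31963587e+01,  7.26874452e-02,
        4.56393859e-02, -1.62612387e-04]), 'ee_pos': array([159.72479677, 551.78226826, 174.34131581]), 'ee_rot': array([-9.00996838e+01,  2.53650719e-03, -1.61460535e+01]), 'force': array([-0.95490306, -0.1186701 , -0.17344414]), 'torque': array([-0.00057158, -0.06888995,  0.04750238]), 'gripper_width': 91.17896546963527}
scene {'fx': 488.56779363245596, 'fy': 488.56779363245596, 'cx': 272.96052412648663, 'cy': 203.2751471721961, 'k1': 0.020799319644762115, 'camera_from_world': array([[-3.71028369e-01,  9.28560443e-01,  1.06514566e-02,
         2.32850958e+02],
       [ 6.66918827e-01,  2.74429782e-01, -6.92753616e-01,
        -3.52176636e+02],
       [-6.46186682e-01, -2.49927587e-01, -7.21095676e-01,
         1.40015027e+03],
       [ 0.00000000e+00,  0
[... 345 characters left out ...]
-7.66239742e-01,
         1.71800221e+02],
       [ 1.67477082e-01, -7.47715741e-01, -6.42551630e-01,
         1.10158253e+03],
       [ 0.00000000e+00,  0.00000000e+00,  0.00000000e+00,
         1.00000000e+00]])}
wrist {'fx': 295.6958768616356, 'fy': 295.6958768616356, 'cx': 278.2210178431471, 'cy': 205.24589770149734, 'k1': -0.0481083448263203, 'mount': array([[-6.20303590e-04,  9.70787738e-01,  2.39939123e-01,
        -6.73853466e+01],
       [-3.21249953e-04, -2.39939351e-01,  9.70787827e-01,
        -2.08742365e+02],
       [ 9.99999756e-01,  5.25102742e-04,  4.60700756e-04,
        -4.43076290e-01],
       [ 0.00000000e+00,  0.00000000e+00,  0.00000000e+00,
         1.00000000e+00]])}
```

View pics/scene0.png

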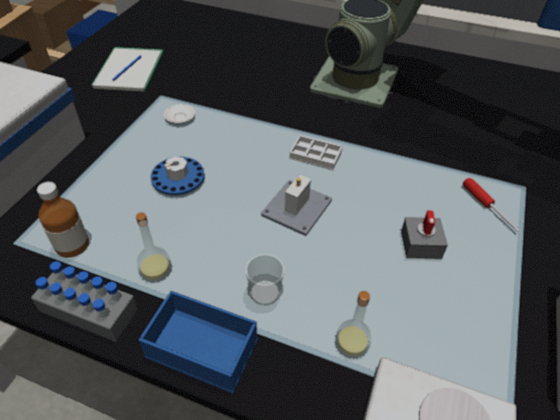

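View pics/side0.png

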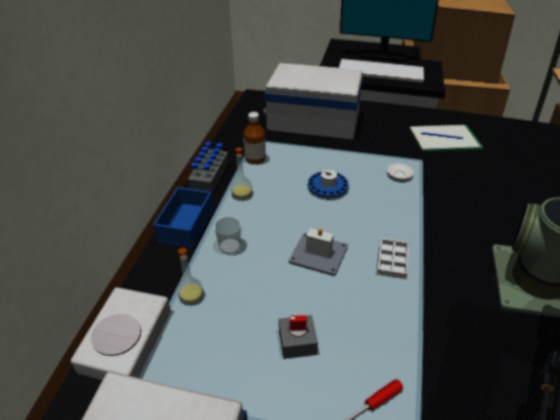

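View pics/wrist0.png

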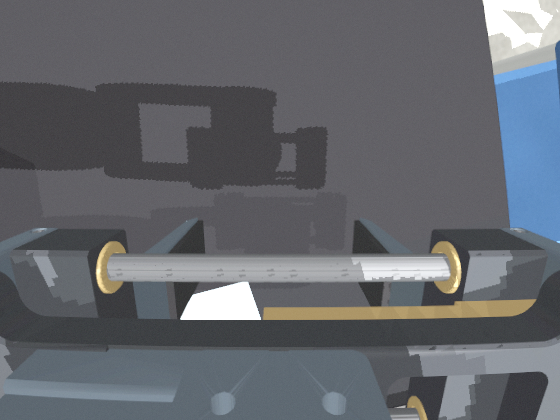

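```bash
cat > h.py <<'E'
from workcell import env
import numpy as np, cv2
from scipy.spatial.transform import Rotation as R
def ee(s=None):
    s=s or env.state(); T=np.eye(4); T[:3,:3]=R.from_euler('xyz',s['ee_rot'],degrees=True).as_matrix(); T[:3,3]=s['ee_pos']; return T
def cam(name,s=None):
    c=env.camera_info(name)
    if name=='wrist': C=np.linalg.inv(ee(s)@c['mount'])
    else: C=c['camera_from_world']
    return c,C
def proj(cc,P):
    c,C=cc; P=np.atleast_2d(P); p=P@C[:3,:3].T+C[:3,3]; u=p[:,:2]/p[:,2:]; r2=(u**2).sum(1,keepdims=True)
    return u*(1+c['k1']*r2)*[c['fx'],c['fy']]+[c['cx'],c['cy']]
def ray(cc,px,z):
    c,C=cc; px=np.atleast_2d(px).astype(float); d=(px-[c['cx'],c['cy']])/[c['fx'],c['fy']]; u=d.copy()
    for _ in range(20): u=d/(1+c['k1']*(u**2).sum(1,keepdims=True))
    v=np.c_[u,np.ones(len(u))]@C[:3,:3]; o=-C[:3,:3].T@C[:3,3]
    return o+v*((z-o[2])/v[:,2:])
E
python3 - <<'E'
from h import *
for n in("scene","side"):
    im=env.grab_frame(n); cc=cam(n)
    for l in("carousel","hub_mouth","pedestal","pin","spindle","rest","flask_left","flask_right","beaker"):
        for d in env.masks_of(n,l)[:2]:
            z={"carousel":20,"hub_mouth":30,"pedestal":30,"pin":80,"spindle":70,"rest":30}.get(l,30)
            print(n,l,round(d['p'],2),np.round(d['location']),d['region'].sum(),np.round(ray(cc,d['location'],z)))
    cv2.imwrite(f"pics/{n}1_zoom.png",cv2.resize(im[120:270,130:470] if n=='scene' else im[150:370,240:440],None,fx=2.3,fy=2.3,interpolation=cv2.INTER_CUBIC)[:,:,::-1])
print(env.state()['time_s'])
E
```

```text
scene carousel 0.95 [175. 177.] 1631 [[ 566. -258.   20.]]
scene hub_mouth 0.83 [178. 176.] 1693 [[ 571. -246.   30.]]
scene pedestal 0.62 [296. 203.] 2348 [[549.  20.  30.]]
scene pedestal 0.25 [428. 225.] 345 [[507. 286.  30.]]
scene pin 0.62 [297. 182.] 28 [[541.  17.  80.]]
scene spindle 0.52 [429. 227.] 329 [[550. 285.  70.]]
scene rest 0.71 [422. 241.] 1466 [[553. 282.  30.]]
scene flask_left 0.97 [356. 332.] 1401 [[793. 213.  30.]]
scene flask_right 0.63 [152. 259.] 1361 [[ 789. -180.   30.]]
scene beaker 0.87 [266. 274.] 1622 [[741.  32.  30.]]
side carousel 0.65 [331. 182.] 951 [[ 547. -266.   20.]]
side hub_mouth 0.79 [328. 181.] 948 [[ 553. -255.   30.]]
side pedestal 0.65 [184. 285.] 805 [[812. 205.  30.]]
side pedestal 0.62 [320. 252.] 1843 [[531.  36.  30.]]
side pin 0.44 [239. 185.] 599 [[ 776. -118.   80.]]
side spindle 0.9 [297. 327.] 347 [[535. 291.  70.]]
side rest 0.79 [295. 341.] 1118 [[538. 298.  30.]]
side rest 0.37 [327. 182.] 865 [[ 554. -248.   30.]]
side flask_left 0.93 [185. 286.] 808 [[810. 208.  30.]]
side flask_right 0.73 [240. 184.] 606 [[ 797. -187.   30.]]
side beaker 0.94 [232. 231.] 857 [[760.   8.  30.]]
1.15
```

View pics/scene1_zoom.png

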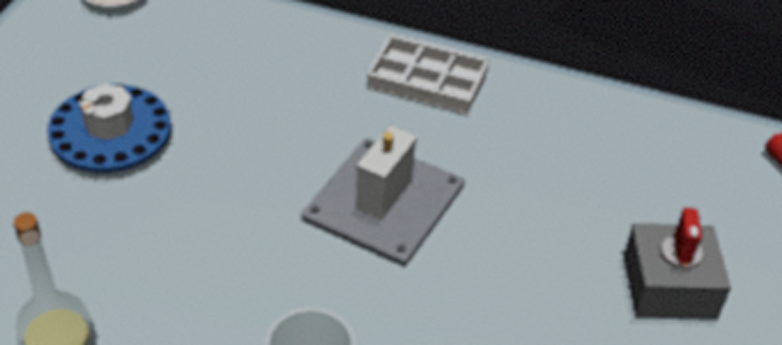

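View pics/side1_zoom.png

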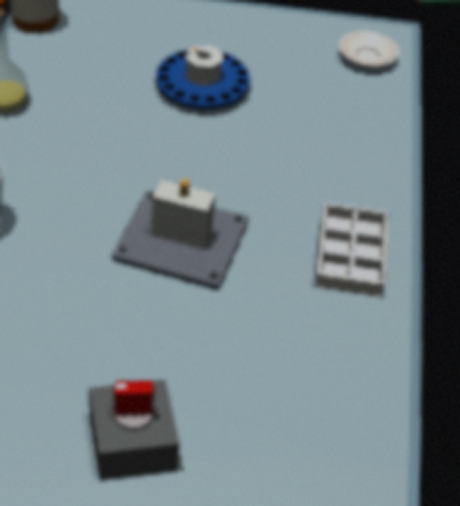

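```bash
python3 -m handwheel '[[1,[35,-2,-11],[0,0,0]],[1,[37,-2,-11],[0,0,0]],[1,[37,-2,-11],[0,0,0]],[1,[37,-2,-11],[0,0,0]],[1,[37,-2,-11],[0,0,0]],[1,[37,-2,-11],[0,0,0]],[1,[37,-2,-11],[0,0,0]],[1,[37,-2,-11],[0,0,0]],[1,[37,-2,-11],[0,0,0]],[1,[37,-2,-11],[0,0,0]]]'
python3 -m handwheel '[[1,[35,0,-11],[0,0,0]],[1,[35,0,-11],[0,0,0]],[1,[24,0,-11],[0,0,0]],[1,[0,0,0],[0,-4,0]],[1,[0,0,0],[0,-4,0]],[1,[0,0,0],[0,-4,0]],[1,[0,0,0],[0,-4,0]],[1,[0,0,0],[0,0,0]],[1,[0,0,0],[0,0,0]],[1,[0,0,0],[0,0,0]]]'
cat > look.py <<'E'
import sys
from h import *
import pickle
tag=sys.argv[1]
s=env.state(); im=env.grab_frame("wrist"); pickle.dump((s,im),open(f"pics/{tag}.pkl","wb"))
cv2.imwrite(f"pics/{tag}.png",cv2.resize(im,(784,588),interpolation=cv2.INTER_CUBIC)[:,:,::-1])
print(s['time_s'],s['ee_pos'],s['ee_rot'],abs(s['qvel']).max(),s['force'])
for l in sys.argv[2:]:
    for d in env.masks_of("wrist",l)[:2]: print(l,round(d['p'],2),d['location'],d['region'].sum(), [np.round(ray(cam("wrist",s),d['location'],z)[0],1) for z in (50,88)])
E
python3 look.py w1 spindle rest pedestal
```

```text
time_s: 1.98
ee_pos: [484.2, 343.0, 195.4]
ee_rot: [-90.0, -0.0, -16.2]
force: [0.4, 0.4, 0.1]
gripper_width: 91.6
time_s: 2.82
ee_pos: [563.9, 286.6, 195.2]
ee_rot: [-90.0, -0.0, -0.2]
force: [-0.5, -0.6, -0.0]
gripper_width: 90.8
2.8167 [563.88030029 286.57012972 195.1708364 ] [-8.99948417e+01 -2.36520001e-03 -2.21793095e-01] 0.37716039028002396 [-0.50738269 -0.58609793 -0.01969524]
spindle 0.89 [274.6, 166.9] 636 [array([536.7, 282.1,  50. ]), array([532.3, 282.6,  88. ])]
rest 0.94 [276.6, 153.9] 2742 [array([521.3, 284.6,  50. ]), array([518.6, 284.8,  88. ])]
pedestal 0.71 [45.4, 174.0] 151 [array([543. ,  -2.3,  50. ]), array([538. ,  28.7,  88. ])]
pedestal 0.7 [82.9, 160.3] 7290 [array([526.8,  49.2,  50. ]), array([523.6,  74.7,  88. ])]
```

View pics/w1.png

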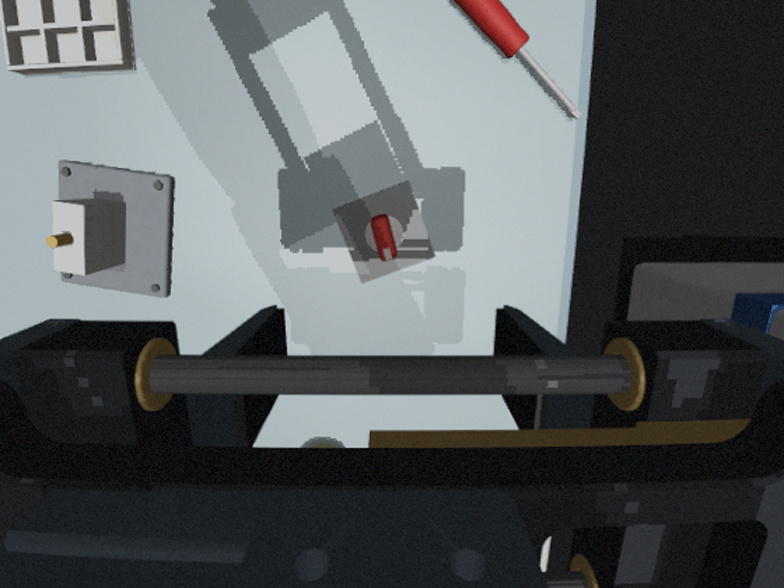

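```bash
python3 -m handwheel '[[1,[5,2,-38],[0,0,0]],[1,[5,2,-38],[0,0,0]],[1,[5,2,-38],[0,0,0]],[1,[5,2,-38],[0,0,0]],[1,[5,2,-38],[0,0,0]],[1,[5,2,-38],[0,0,0]],[1,[5,2,-38],[0,0,0]],[1,[0,0,0],[0,0,0]],[1,[0,0,0],[0,0,0]],[1,[0,0,0],[0,0,0]]]'
python3 look.py w2 pin pedestal 
python3 -m handwheel '[[1,[0,0,-38],[0,0,0]],[1,[0,0,-38],[0,0,0]],[1,[0,0,-38],[0,0,0]],[1,[2,0,-38],[0,0,0]],[1,[2,2,-38],[0,0,0]],[1,[2,2,-38],[0,0,0]],[1,[2,2,-38],[0,0,0]],[1,[0,0,0],[0,0,0]],[1,[0,0,0],[0,0,0]],[1,[0,0,0],[0,0,0]]]'
python3 look.py w3 carousel hub_mouth
```

```text
time_s: 3.85
ee_pos: [598.2, 20.7, 181.2]
ee_rot: [-90.0, 0.0, -0.2]
force: [-1.0, 0.5, 0.0]
gripper_width: 91.3
3.85 [598.20688859  20.74571143 181.17121043] [-8.99547096e+01  1.70379954e-03 -1.93123030e-01] 1.6205012964789796 [-1.03555134  0.49247908  0.02093133]
pin 0.71 [276.3, 132.9] 8593 [array([531.3,  18.7,  50. ]), array([531.2,  18.9,  88. ])]
pedestal 0.8 [277.6, 131.2] 8431 [array([529.4,  20.1,  50. ]), array([529.6,  20.1,  88. ])]
time_s: 4.83
ee_pos: [605.8, -244.2, 175.0]
ee_rot: [-89.9, 0.0, -0.1]
force: [0.3, 0.5, 0.4]
gripper_width: 91.3
4.8333 [ 605.78240569 -244.19260909  174.97586585] [-8.99396616e+01  1.76536293e-02 -8.83938773e-02] 1.2128722696569372 [0.32147679 0.50049469 0.43195742]
carousel 0.84 [267.1, 140.4] 7528 [array([ 546.9, -256.5,   50. ]), array([ 545.9, -255.2,   88. ])]
carousel 0.48 [487.0, 127.6] 8777 [array([531.2,  -9.6,  50. ]), array([532. , -36.4,  88. ])]
hub_mouth 0.85 [261.6, 139.3] 7577 [array([ 545.7, -262.6,   50. ]), array([ 544.9, -260.6,   88. ])]
```

View pics/w2.png

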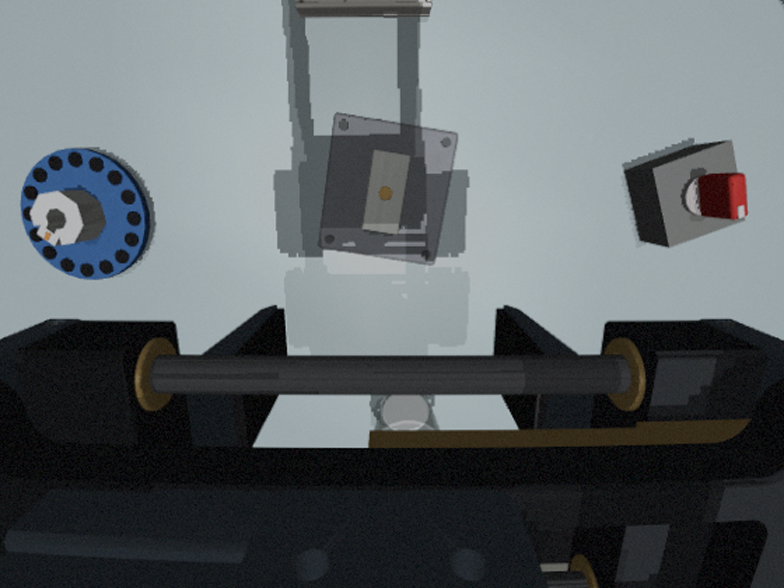

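View pics/w3.png

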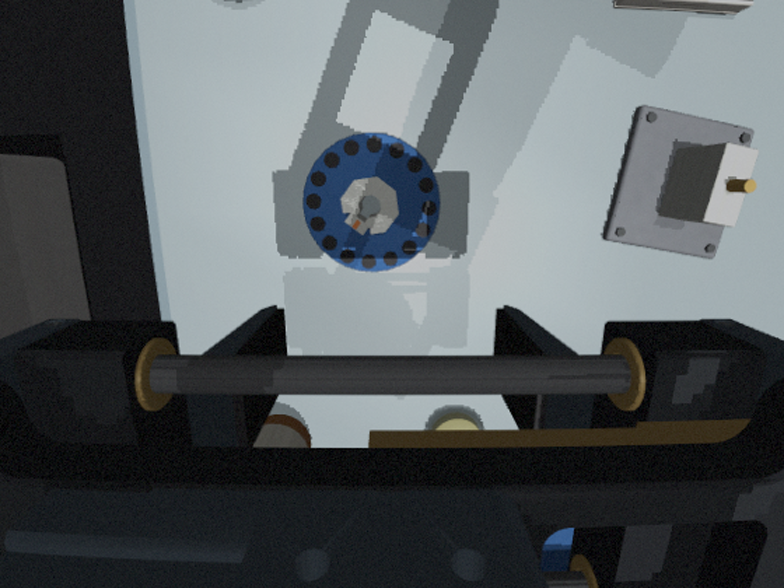

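```bash
python3 - <<'E'
import pickle,cv2,numpy as np
for t,(x0,y0,w,h,f) in dict(w2=(220,75,115,115,5),w3=(210,88,110,110,5),w1=(230,120,90,85,6)).items():
    s,im=pickle.load(open(f"pics/{t}.pkl","rb"))
    c=cv2.resize(im[y0:y0+h,x0:x0+w],None,fx=f,fy=f,interpolation=cv2.INTER_CUBIC)[:,:,::-1].copy()
    c=np.clip(c.astype(float)*1.5,0,255).astype(np.uint8)
    for k in range(0,w,10): cv2.putText(c,str(x0+k),(k*f,8),0,.3,(0,255,255)); cv2.line(c,(k*f,10),(k*f,14),(0,255,255))
    for k in range(0,h,10): cv2.putText(c,str(y0+k),(0,k*f+4),0,.3,(0,255,255))
    cv2.imwrite(f"pics/{t}z.png",c)
E
```

```text
(no output)
```

View pics/w2z.png

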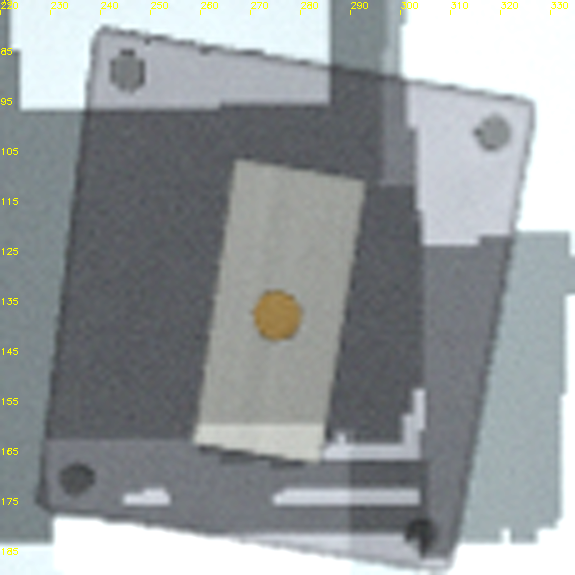

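View pics/w3z.png

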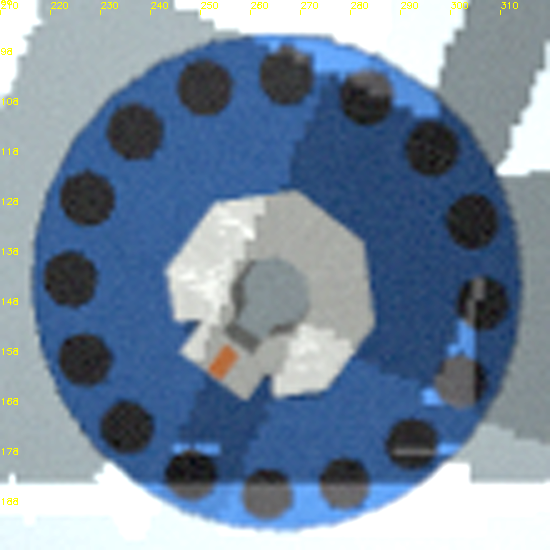

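View pics/w1z.png

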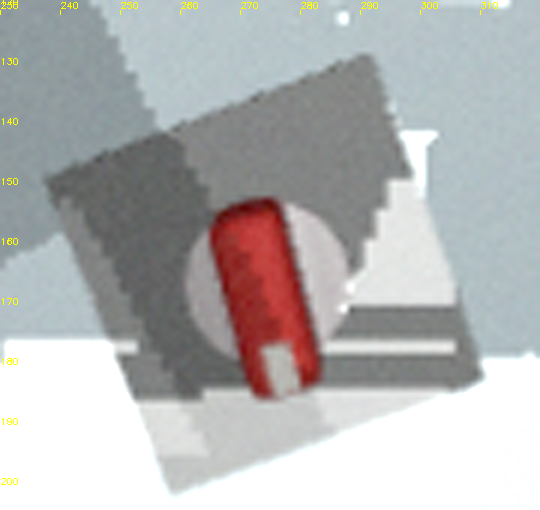

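```bash
python3 - <<'E'
from h import *
import pickle
from scipy.optimize import least_squares
def fit(tag,P,px,x0):
    s,_=pickle.load(open(f"pics/{tag}.pkl","rb")); cc=cam("wrist",s); P=np.array(P,float);px=np.array(px,float)
    def f(v):
        a=np.radians(v[2]);M=np.array([[np.cos(a),-np.sin(a),0],[np.sin(a),np.cos(a),0],[0,0,1]])
        return (proj(cc,P@M.T+[v[0],v[1],0])-px).ravel()
    r=least_squares(f,x0); print(tag,np.round(r.x,2),'rms px',np.sqrt(np.mean(r.fun**2)).round(2)); print(np.round(r.fun.reshape(-1,2),1).tolist())
# pedestal: image down=+x, right=+y ; corners TL,TR,BR,BL
b=[(-30,-14,70),(-30,14,70),(30,14,70),(30,-14,70)]; B=[(-60,-55,12),(-60,55,12),(60,55,12),(60,-55,12)]
bp=[(267,106.6),(293,111.4),(284,167.4),(258.6,163.6)];Bp=[(239.4,81),(326.6,95.6),(310,189.4),(227.6,176)]
fit("w2",b+B+[(0,0,88)],bp+Bp+[(275.2,138)],[540,20,-8])
fit("w2",b,bp,[540,20,-8])
fit("w2",B,Bp,[540,20,-8])
o=[(22,9.1,50),(22,-9.1,50),(9.1,-22,50),(-9.1,-22,50),(-22,-9.1,50),(-22,9.1,50),(-9.1,22,50),(9.1,22,50)]
op=[(260,168),(246.4,158),(243.6,143),(253.6,128.4),(269,126),(282.6,136),(285,152),(275,166.4)]
fit("w3",o,op,[546,-256,-43])
# disc ellipse
# spindle
H=[(-35,-35,45),(-35,35,45),(35,35,45),(35,-35,45)]
fit("w1",H,[(237.8,150),(292.2,129.2),(310.7,183),(258.7,202.3)],[540,283,20])
fit("w1",[(-17,0,87),(17,0,87)],[(271,155),(277.5,185)],[540,283,10])
E
```

```text
w2 [536.4   17.92  -9.18] rms px 0.82
[[-0.4, -0.1], [0.3, -0.5], [0.0, 0.5], [-0.2, 0.3], [-1.0, -1.4], [1.7, -1.0], [0.5, 1.0], [-1.1, 1.3], [0.2, 0.2]]
w2 [536.34  17.98  -9.26] rms px 0.32
[[-0.3, -0.1], [0.4, -0.5], [0.0, 0.5], [-0.2, 0.2]]
w2 [536.56  17.9   -9.16] rms px 1.17
[[-1.0, -1.3], [1.6, -0.9], [0.5, 1.1], [-1.1, 1.5]]
w3 [ 554.52 -259.59  -36.3 ] rms px 0.43
[[-0.4, 0.2], [-0.0, 0.6], [-0.1, -0.8], [-0.7, 0.2], [0.4, -0.0], [0.1, 0.0], [0.2, 0.5], [0.6, -0.7]]
w1 [537.06 282.38  20.24] rms px 0.52
[[-0.6, -0.4], [0.0, -0.6], [0.8, 0.5], [-0.2, 0.6]]
w1 [535.97 282.22  11.84] rms px 0.33
[[-0.1, -0.4], [0.1, 0.5]]
```

```bash
python3 -m handwheel '[[1,[-25.6,10,-7.7],[0,0,0]],[1,[-25.6,10,-7.7],[0,0,0]],[1,[0,18,0],[0,6.04,0]],[1,[0,18,0],[0,6.04,0]],[1,[0,18,0],[0,6.04,0]],[1,[0,18,0],[0,6.04,0]],[1,[0,18,0],[0,6.04,0]],[1,[0,18,0],[0,6.04,0]],[1,[0,14,0],[0,0,0]],[1,[0,9,0],[0,0,0]]]' 40
python3 look.py w4 carousel
```

```text
time_s: 5.82
ee_pos: [553.9, -259.1, 22.9]
ee_rot: [-90.0, 0.1, -36.3]
force: [0.5, 0.4, 0.3]
gripper_width: 91.1
5.8167 [ 553.86526065 -259.13355001   22.8568435 ] [-90.00801245   0.11253719 -36.27075463] 12.563721249725834 [0.45175991 0.352375   0.33776514]
carousel 0.87 [279.4, 210.4] 14922 [array([ 538.8, -247.6,   50. ]), array([ 530.7, -241.8,   88. ])]
```

View pics/w4.png

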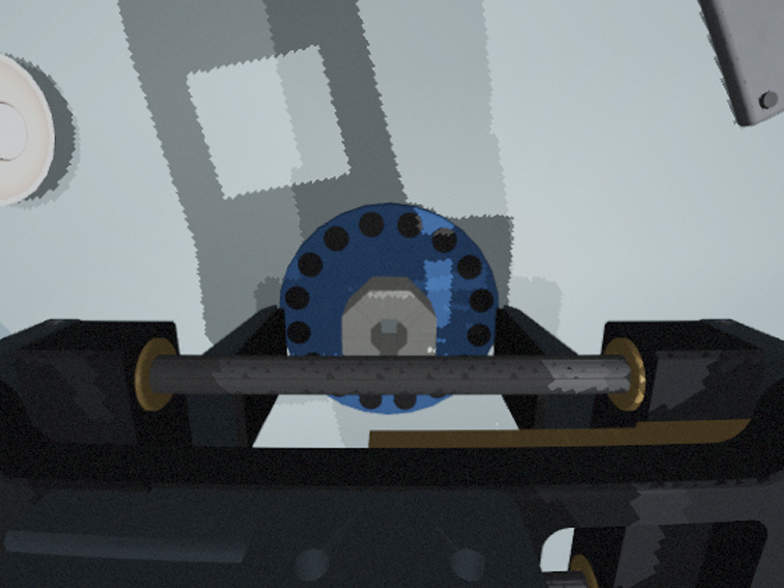

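```bash
python3 -m handwheel '[[0.4,[0,-1,0],[0,0,0]],[0.3,[0,0,0],[0,0,0]],[0.2,[0,0,0],[0,0,0]],[0.2,[0,0,0],[0,0,0]],[0.2,[0,0,0],[0,0,0]],[0.2,[0,0,0],[0,0,0]],[0.2,[0,0,0],[0,0,0]],[0.2,[0,0,0],[0,0,0]],[0.2,[0,0,0],[0,0,0]],[0.2,[0,0,0],[0,0,0]]]' 45
python3 look.py w5 carousel
```

```text
time_s: 6.75
ee_pos: [554.3, -260.9, 25.1]
ee_rot: [-90.0, 0.0, -36.4]
force: [-0.3, 0.1, -0.4]
gripper_width: 27.2
6.75 [ 554.29336475 -260.88980116   25.07156122] [-8.99949149e+01  5.07057876e-03 -3.63912136e+01] 0.10938706953260005 [-0.27361461  0.07633645 -0.42829257]
carousel 0.79 [279.4, 200.0] 12186 [array([ 534.2, -245.6,   50. ]), array([ 527.1, -240.6,   88. ])]
```

View pics/w5.png

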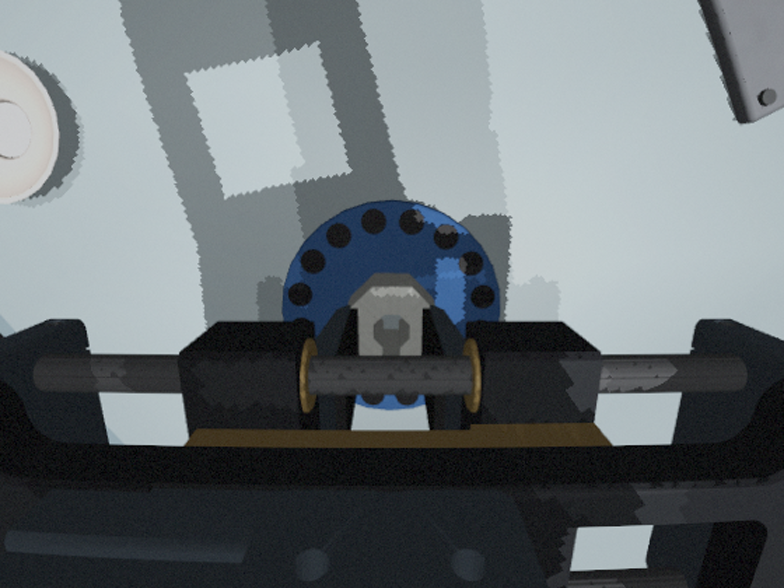

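```bash
python3 - <<'E'
import cv2
from h import *
im=cv2.imread("pics/w5.png")[180:450,170:620]
cv2.imwrite("pics/w5z.png",cv2.convertScaleAbs(cv2.resize(im,None,fx=1.75,fy=1.75,interpolation=cv2.INTER_CUBIC),alpha=2))
s=env.state();print(s['gripper_width'])
for n in("scene","side"):
    f=env.grab_frame(n); p=proj(cam(n),[s['ee_pos']])[0].astype(int); print(n,p)
    c=f[max(0,p[1]-60):p[1]+40,max(0,p[0]-60):p[0]+60]; cv2.imwrite(f"pics/{n}2.png",cv2.resize(c,None,fx=5,fy=5,interpolation=cv2.INTER_CUBIC)[:,:,::-1])
s=env.state();print(s['gripper_width'],s['time_s'])
E
```

```text
19.927840286874655
scene [176 171]
side [327 180]
18.44304971590704 6.95
```

View pics/w5z.png

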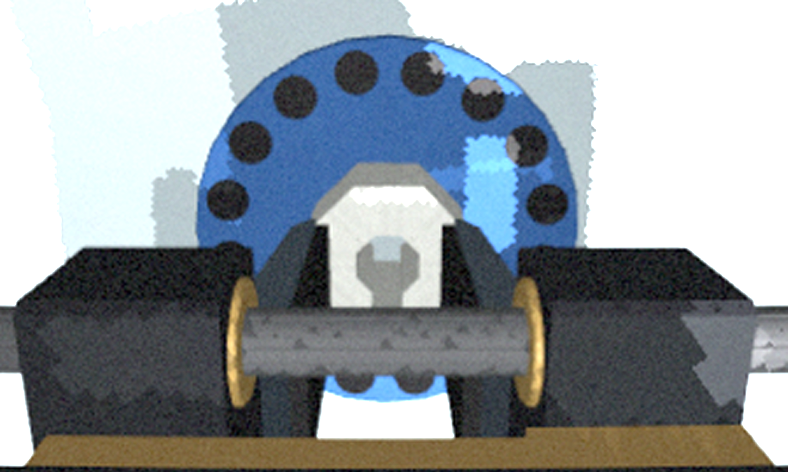

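View pics/side2.png

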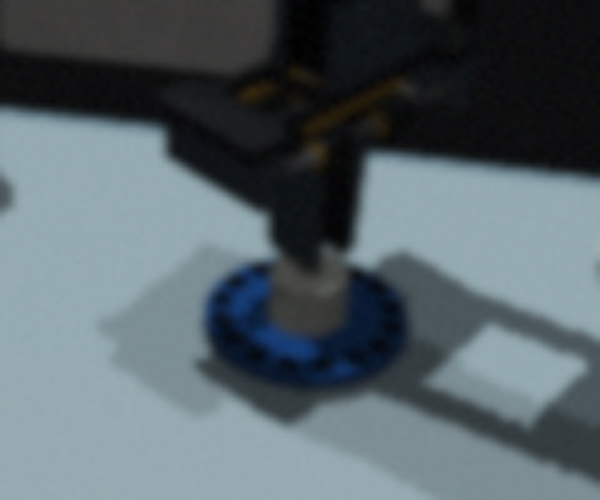

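View pics/scene2.png

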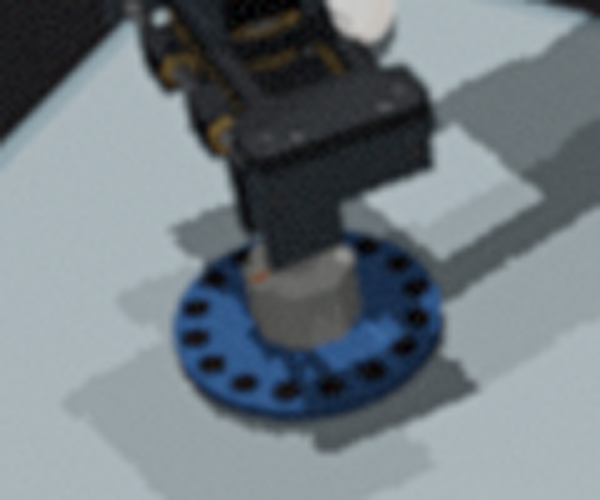

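```bash
python3 - <<'E'
from h import *
s=env.state(); T=ee(s); w=s['gripper_width']
for n in("scene","side"):
    f=env.grab_frame(n); cc=cam(n); p=proj(cc,[s['ee_pos']])[0].astype(int)
    x0,y0=p[0]-50,p[1]-60; k=6
    c=cv2.convertScaleAbs(cv2.resize(f[y0:y0+90,x0:x0+100],None,fx=k,fy=k,interpolation=cv2.INTER_CUBIC)[:,:,::-1],alpha=2.5).copy()
    for dy,col in((0,(0,0,255)),(-20,(0,255,255)),(-40,(0,255,0))):
        for sg in(1,-1):
            P=np.array([[a,dy,sg*(w/2+b)] for a,b in((-16,0),(16,0),(16,13.5),(-16,13.5))])@T[:3,:3].T+T[:3,3]
            q=((proj(cc,P)-[x0,y0]+.5)*k).astype(int); cv2.polylines(c,[q],True,col,1)
    cv2.imwrite(f"pics/{n}3.png",c)
E
```

```text
(no output)
```

View pics/side3.png

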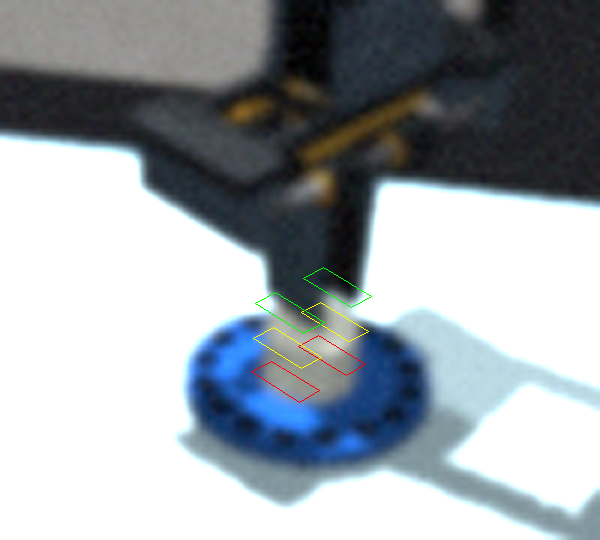

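View pics/scene3.png

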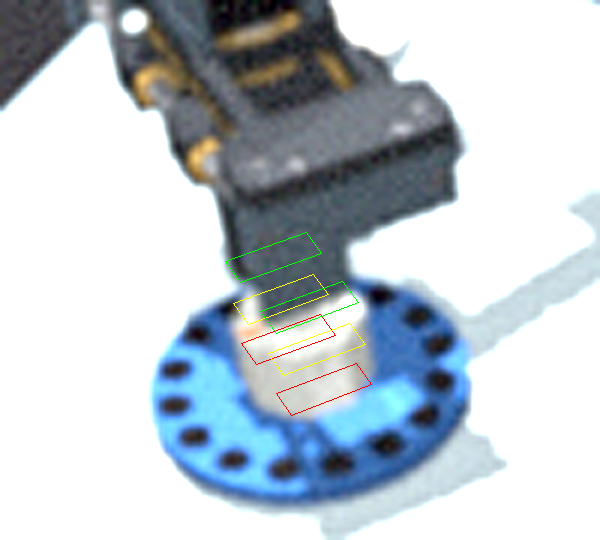

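```bash
python3 -m handwheel '[[0.8,[-0.6,0,1.2],[0,0,0]],[0.8,[0,0,0],[0,0,0]],[0.8,[0,0,0],[0,0,0]],[0.8,[0,0,0],[0,0,0]],[0.8,[0,0,0],[0,0,0]],[0.8,[0,0,0],[0,0,0]],[0.8,[0,0,0],[0,0,0]],[0.8,[0,7,0],[0,0,0]],[0.8,[0,10,0],[0,0,0]],[0.8,[0,8,0],[0,0,0]]]' 
cat > ov.py <<'E'
import sys
from h import *
tag=sys.argv[1]; dys=[float(a) for a in sys.argv[2].split(',')]; k=int(sys.argv[3]) if len(sys.argv)>3 else 6
s=env.state(); T=ee(s); w=s['gripper_width']; out=[]
print(s['time_s'],s['ee_pos'].round(2),s['ee_rot'].round(2),s['force'].round(1),round(w,1))
for n in("scene","side"):
    f=env.grab_frame(n); cc=cam(n); p=proj(cc,[s['ee_pos']])[0].astype(int)
    W,H=int(390/k*.99),int(540/k); x0,y0=max(0,p[0]-W//2),max(0,p[1]-int(H*.6))
    c=cv2.convertScaleAbs(cv2.resize(f[y0:y0+H,x0:x0+W],None,fx=k,fy=k,interpolation=cv2.INTER_CUBIC)[:,:,::-1],alpha=2).copy()
    for dy,col in zip(dys,((0,255,0),(0,0,255),(0,255,255))):
        for sg in(1,-1):
            P=np.array([[a,dy,sg*(w/2+b)] for a,b in((-16,0),(16,0),(16,13.5),(-16,13.5))])@T[:3,:3].T+T[:3,3]
            q=((proj(cc,P)-[x0,y0]+.5)*k).astype(int); cv2.polylines(c,[q],True,col,1)
    out.append(c)
hh=min(o.shape[0] for o in out); cv2.imwrite(f"pics/{tag}.png",np.hstack([o[:hh] for o in out])[:600,:800])
E
python3 ov.py o1 -38
```

```text
time_s: 7.88
ee_pos: [554.1, -259.3, -1.2]
ee_rot: [-90.0, 0.1, -36.4]
force: [1.4, -0.2, 0.6]
gripper_width: 72.7
7.8833 [ 554.11 -259.29   -1.16] [-9.000e+01  6.000e-02 -3.638e+01] [ 1.4 -0.2  0.6] 72.7
```

View pics/o1.png

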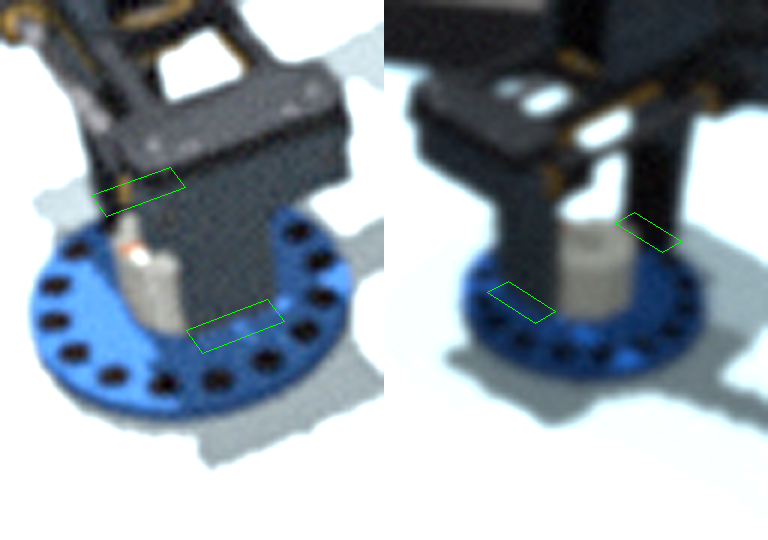

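```bash
python3 -m handwheel '[[0.8,[0,6,0],[0,0,0]],[0.8,[0,5,0],[0,0,0]],[0.8,[0,1.5,0],[0,0,0]],[0.3,[0,0,0],[0,0,0]],[0.3,[0,0,0],[0,0,0]],[0.3,[0,0,0],[0,0,0]],[0.3,[0,0,0],[0,0,0]],[0.3,[0,0,0],[0,0,0]],[0.3,[0,0,0],[0,0,0]],[0.3,[0,0,0],[0,0,0]]]' 45
python3 ov.py o2 -38
```

```text
time_s: 8.82
ee_pos: [554.7, -259.8, -12.1]
ee_rot: [-90.0, -0.0, -36.4]
force: [-0.1, 0.5, 1.3]
gripper_width: 43.8
8.8167 [ 554.67 -259.77  -12.07] [-9.000e+01 -3.000e-02 -3.638e+01] [-0.1  0.5  1.3] 43.8
```

View pics/o2.png

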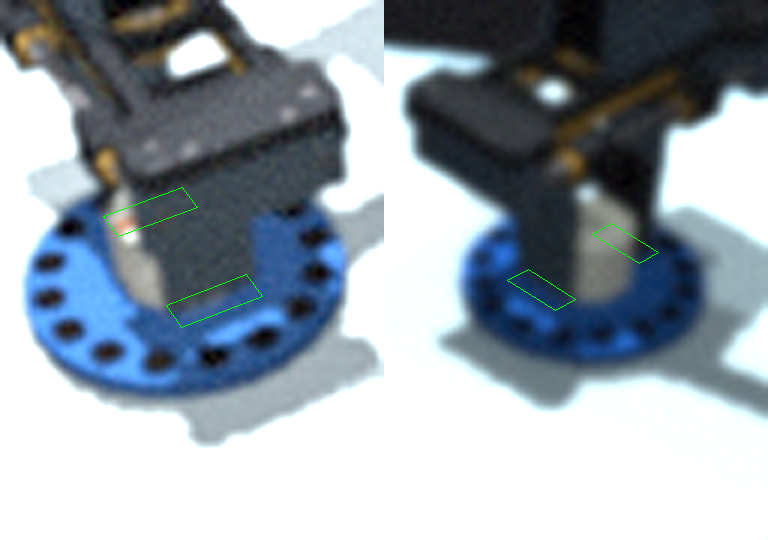

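```bash
python3 -m handwheel '[[0.3,[0,-15,0],[0,0,0]],[0.3,[0,-30,0],[0,0,0]],[0.3,[0,-30,0],[0,0,0]],[0.3,[0,-30,0],[0,0,0]],[0.3,[-20,-5,24],[0,0,0]],[0.3,[-23,0,27],[0,0,0]],[0.3,[-23,0,27],[0,0,0]],[0.3,[-23,0,27],[0,0,0]],[0.3,[-23,0,27],[0,0,0]],[0.3,[-23,0,27],[0,0,0]]]'
python3 -m handwheel '[[0.3,[-23,0,27],[0,0,0]],[0.3,[-21.2,0,26.7],[0,0,0]],[0.3,[0,0,0],[0,-5.4,0]],[0.3,[0,0,0],[0,-5.5,0]],[0.3,[0,0,0],[0,-5.5,0]],[0.3,[0,0,0],[0,-5.4,0]],[0.3,[0,0,0],[0,-5.4,0]],[0.3,[0,0,0],[0,0,0]],[0.3,[0,0,0],[0,0,0]],[0.3,[0,0,0],[0,0,0]]]'
python3 look.py w6; python3 ov.py o3 -38 4
```

```text
time_s: 9.75
ee_pos: [538.7, -49.6, 96.6]
ee_rot: [-90.0, 0.1, -36.4]
force: [0.0, 0.8, -4.1]
gripper_width: 43.5
time_s: 10.58
ee_pos: [536.0, 18.1, 97.1]
ee_rot: [-90.0, 0.1, -9.3]
force: [0.6, 0.8, -4.1]
gripper_width: 43.3
10.5833 [535.9704071   18.06105154  97.09490924] [-8.99998835e+01  7.09368675e-02 -9.30283452e+00] 0.4743421999747005 [ 0.63555204  0.75920125 -4.08655218]
10.6333 [536.09  18.03  97.22] [-9.00e+01  5.00e-02 -9.28e+00] [ 0.9  0.3 -4.4] 43.4
```

View pics/w6.png

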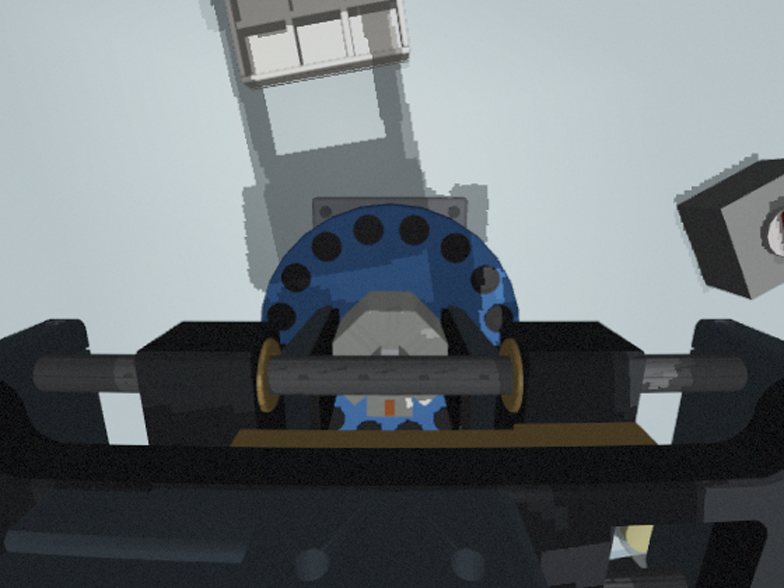

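View pics/o3.png

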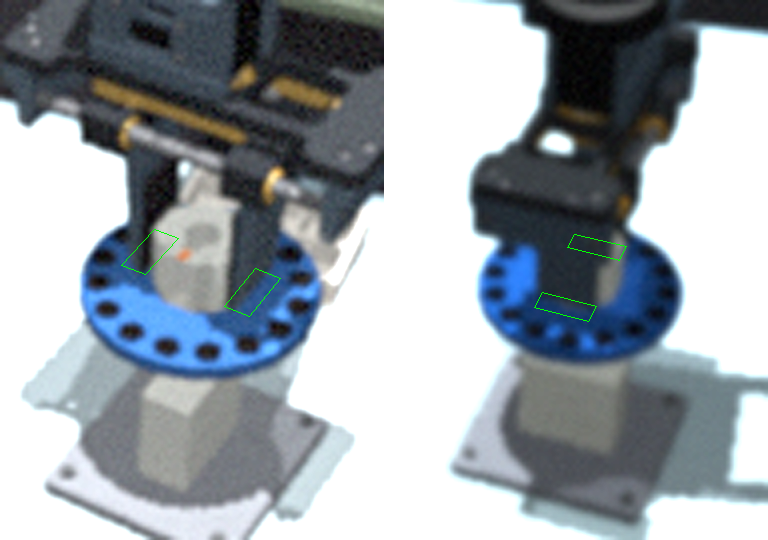

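```bash
python3 -m handwheel '[[0.3,[0.4,10,-0.2],[0,0,0]],[0.3,[0,10,0],[0,0,0]],[0.3,[0,7,0],[0,0,0]],[0.3,[0,4,0],[0,0,0]],[0.3,[0,4,0],[0,0,0]],[0.3,[0,4,0],[0,0,0]],[0.3,[0,3,0],[0,0,0]],[0.3,[0,3,0],[0,0,0]],[0.3,[0,2,0],[0,0,0]],[0.3,[0,0,0],[0,0,0]]]'
python3 ov.py o4 -38 4
```

```text
time_s: 11.57
ee_pos: [536.6, 17.7, 50.3]
ee_rot: [-90.0, 0.0, -9.2]
force: [0.3, -0.8, -3.9]
gripper_width: 43.7
11.5667 [536.6   17.73  50.29] [-9.00e+01  3.00e-02 -9.19e+00] [ 0.3 -0.8 -3.9] 43.7
```

View pics/o4.png

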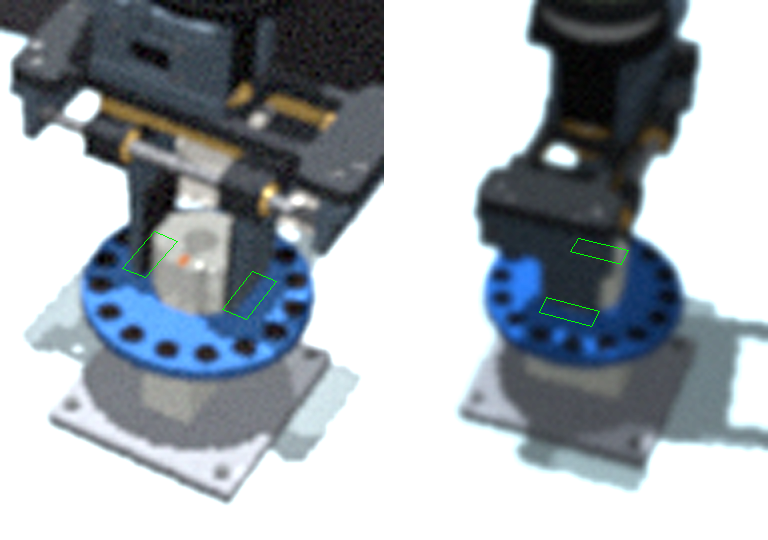

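```bash
python3 -m handwheel '[[0.3,[0,1,0],[0,0,0]],[0.3,[0,1,0],[0,0,0]],[0.3,[0,0.6,0],[0,0,0]],[0.3,[0,0,0],[0,0,0]],[0.6,[0,0,0],[0,0,0]],[0.9,[0,0,0],[0,0,0]],[0.9,[0,0,0],[0,0,0]],[0.9,[0,0,0],[0,0,0]],[0.9,[0,0,0],[0,0,0]],[0.9,[0,0,0],[0,0,0]]]'
python3 look.py w7 ; python3 ov.py o5 -38 5
```

```text
time_s: 12.5
ee_pos: [537.0, 17.7, 48.3]
ee_rot: [-90.0, -0.0, -9.2]
force: [0.8, -0.4, -0.4]
gripper_width: 80.1
12.5 [537.00067405  17.73708979  48.26439376] [-8.99906481e+01 -2.70903143e-02 -9.18499296e+00] 0.061627406357403436 [ 0.7577751  -0.40953623 -0.39940629]
12.55 [536.94  17.75  48.19] [-8.999e+01 -2.000e-02 -9.190e+00] [-0.   0.3  0. ] 81.5
```

View pics/w7.png

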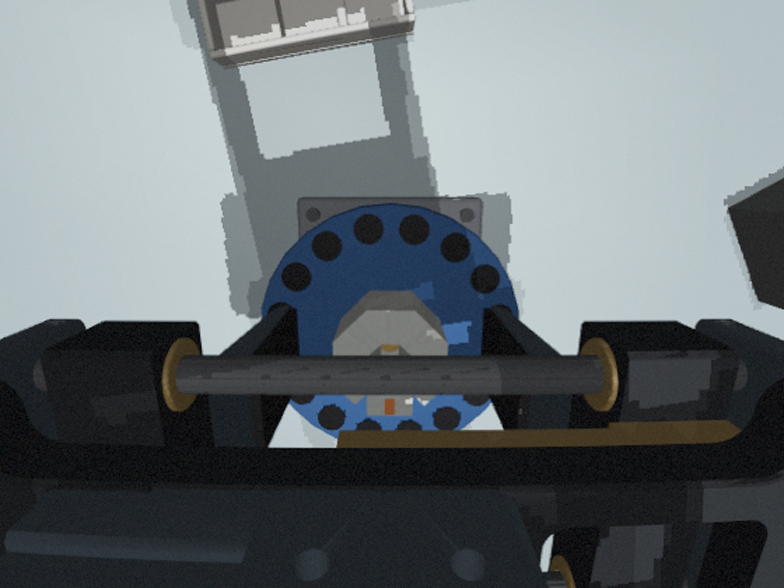

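View pics/o5.png

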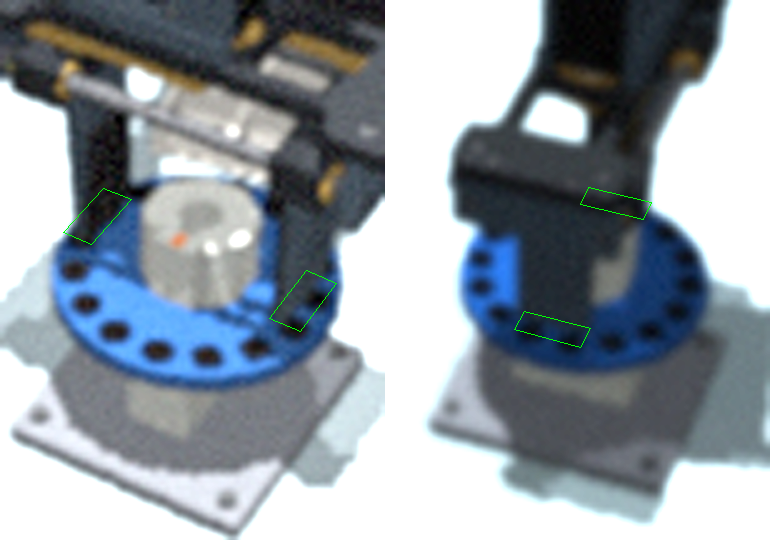

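```bash
python3 -m handwheel '[[1,[0,-20,0],[0,0,0]],[1,[0,-30,0],[0,0,0]],[1,[0,-35,0],[0,0,0]],[1,[0,-35,0],[0,0,0]],[1,[20,-20,0],[0,0,0]],[1,[30,0,0],[0,0,0]],[1,[10,0,0],[0,0,0]],[1,[0,0,0],[0,0,0]],[1,[0,0,0],[0,0,0]],[1,[0,0,0],[0,0,0]]]'
python3 look.py w8 carousel spindle rest; python3 ov.py o6 -38 3
python3 - <<'E'
import pickle,cv2,numpy as np
t='w8';x0,y0,w,h,f=(200,70,160,130,5)
s,im=pickle.load(open(f"pics/{t}.pkl","rb"))
c=cv2.resize(im[y0:y0+h,x0:x0+w],None,fx=f,fy=f,interpolation=cv2.INTER_CUBIC)[:,:,::-1].copy()
c=np.clip(c.astype(float)*1.7,0,255).astype(np.uint8)[:600]
for k in range(0,w,10): cv2.putText(c,str(x0+k),(k*f,8),0,.3,(0,255,255)); cv2.line(c,(k*f,10),(k*f,14),(0,255,255))
for k in range(0,h,10): cv2.putText(c,str(y0+k),(0,k*f+4),0,.3,(0,255,255))
cv2.imwrite(f"pics/{t}z.png",c)
E
```

```text
time_s: 13.48
ee_pos: [594.3, 8.3, 186.9]
ee_rot: [-90.0, 0.2, -9.2]
force: [-0.1, 0.4, 0.0]
gripper_width: 91.2
13.4833 [594.26443105   8.31065838 186.85870287] [-90.01898569   0.2047401   -9.18390217] 0.5380617215022474 [-0.0505517   0.39549868  0.04379717]
carousel 0.68 [275.5, 134.5] 9959 [array([529. ,  15.4,  50. ]), array([528.9,  15.7,  88. ])]
spindle 0.9 [512.7, 103.8] 1408 [array([535.7, 291.1,  50. ]), array([534.9, 261.2,  88. ])]
rest 0.84 [483.9, 110.0] 3589 [array([537.9, 256.3,  50. ]), array([536.9, 230.2,  88. ])]
13.6833 [595.12   8.34 187.9 ] [-9.00e+01  5.00e-02 -9.17e+00] [ 0.5 -0.8  0.1] 91.0
```

View pics/w8z.png

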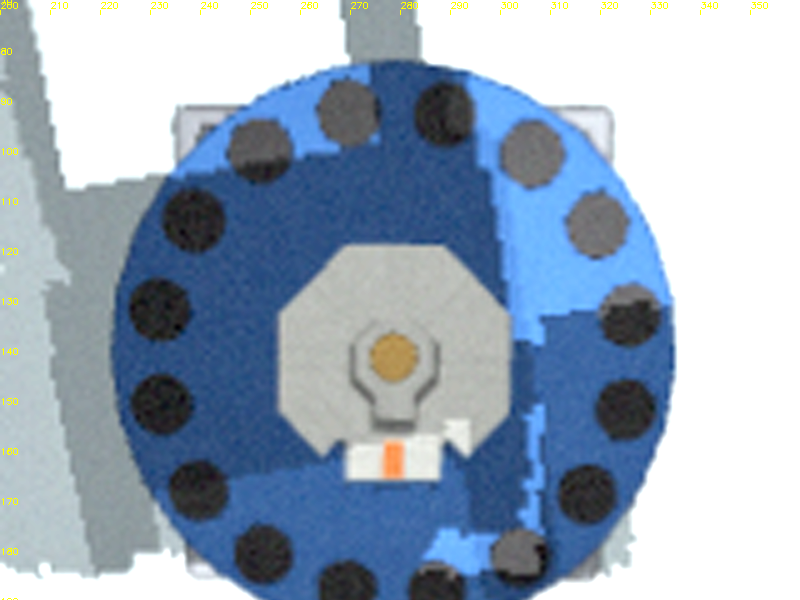

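View pics/w8.png

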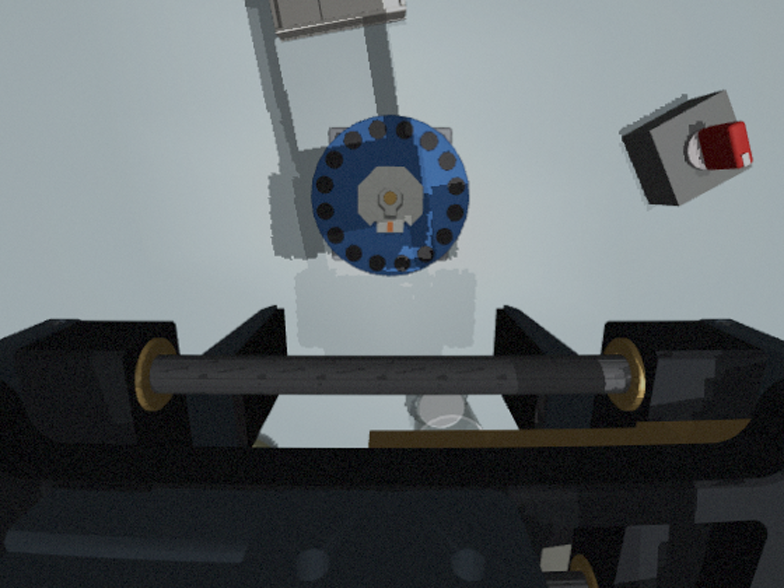

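View pics/o6.png

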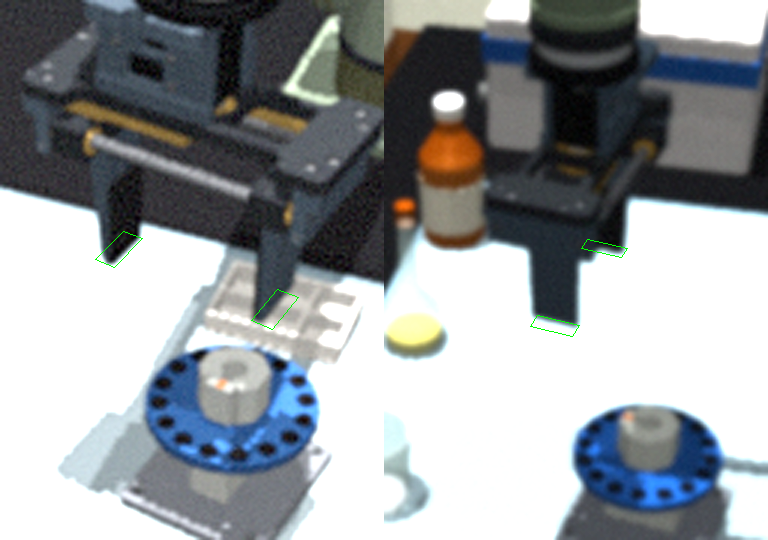

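```bash
python3 -m handwheel '[[1,[-5.75,4,35.3],[0,0,0]],[1,[-5.75,4,35.3],[0,0,0]],[1,[-5.75,4,35.3],[0,0,0]],[1,[-5.75,4,35.3],[0,0,0]],[1,[-5.75,4,35.3],[0,0,0]],[1,[-5.75,4,35.3],[0,0,0]],[1,[-5.75,4,35.3],[0,0,0]],[1,[-5.75,4,35.3],[0,-7,0]],[1,[0,0,0],[0,-7,0]],[1,[0,0,0],[0,-7,0]]]' 55
python3 - <<'E'
from h import *
import pickle
from scipy.optimize import least_squares
s,_=pickle.load(open("pics/w8.pkl","rb")); cc=cam("wrist",s)
def fit(P,px,x0):
    P=np.array(P,float);px=np.array(px,float)
    def f(v):
        a=np.radians(v[2]);M=np.array([[np.cos(a),-np.sin(a),0],[np.sin(a),np.cos(a),0],[0,0,1]])
        return (proj(cc,P@M.T+[v[0],v[1],0])-px).ravel()
    r=least_squares(f,x0); print(np.round(r.x,2),'rms px',np.sqrt(np.mean(r.fun**2)).round(2)); print(np.round(r.fun.reshape(-1,2),1).tolist())
o=[(22,9.1,110),(22,-9.1,110),(9.1,-22,110),(-9.1,-22,110),(-22,-9.1,110),(-22,9.1,110),(-9.1,22,110),(9.1,22,110)]
op=[(288.2,166),(269,166),(256,150),(256,133.6),(269.6,119),(289,119),(302,134),(302,149)]
fit(o,op,[536,18,-9])
print(ray(cc,[278.6,141.6],88))
E
python3 look.py w9 spindle
python3 - <<'E'
import pickle,cv2,numpy as np
t='w9';x0,y0,w,h,f=(220,90,120,110,5)
s,im=pickle.load(open(f"pics/{t}.pkl","rb"))
c=cv2.resize(im[y0:y0+h,x0:x0+w],None,fx=f,fy=f,interpolation=cv2.INTER_CUBIC)[:,:,::-1].copy()
c=np.clip(c.astype(float)*1.7,0,255).astype(np.uint8)[:600]
for k in range(0,w,10): cv2.putText(c,str(x0+k),(k*f,8),0,.3,(0,255,255)); cv2.line(c,(k*f,10),(k*f,14),(0,255,255))
for k in range(0,h,10): cv2.putText(c,str(y0+k),(0,k*f+4),0,.3,(0,255,255))
cv2.imwrite(f"pics/{t}z.png",c)
E
```

```text
time_s: 14.62
ee_pos: [594.9, 296.6, 155.2]
ee_rot: [-90.0, 0.1, 12.4]
force: [0.4, -0.8, 0.6]
gripper_width: 91.1
[536.47  18.13  -9.34] rms px 1.09
[[0.1, -0.4], [0.4, -0.5], [-0.1, 1.9], [-0.4, -1.2], [-0.3, -0.7], [-0.2, -0.7], [0.4, -1.4], [-0.0, 3.1]]
[[536.34600435  17.82303584  88.        ]]
14.6167 [594.87089909 296.62382674 155.22301914] [-9.00037648e+01  5.85960188e-02  1.23643023e+01] 83.43159126809728 [ 0.37828491 -0.829892    0.55212289]
spindle 0.8 [273.4, 140.1] 877 [array([537.6, 278.7,  50. ]), array([536.6, 279.1,  88. ])]
```

View pics/w9z.png

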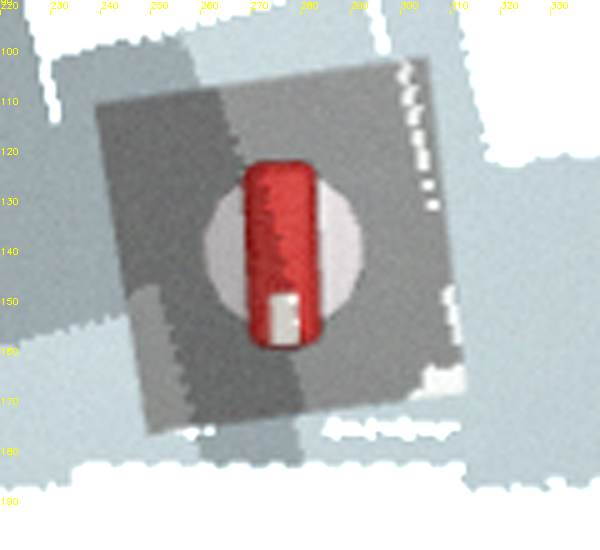

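```bash
python3 look.py w10 spindle
python3 - <<'E'
import pickle,cv2,numpy as np
t='w10';x0,y0,w,h,f=(240,110,70,65,9)
s,im=pickle.load(open(f"pics/{t}.pkl","rb"))
c=cv2.resize(im[y0:y0+h,x0:x0+w],None,fx=f,fy=f,interpolation=cv2.INTER_CUBIC)[:,:,::-1].copy()
c=np.clip(c.astype(float)*1.7,0,255).astype(np.uint8)[:600]
for k in range(0,w,10): cv2.putText(c,str(x0+k),(k*f,8),0,.3,(0,255,255)); cv2.line(c,(k*f,10),(k*f,14),(0,255,255))
for k in range(0,h,10): cv2.putText(c,str(y0+k),(0,k*f+4),0,.3,(0,255,255))
cv2.imwrite(f"pics/{t}z.png",c)
E
```

```text
14.7167 [595.25776031 294.92725834 155.76543659] [-9.00087670e+01  3.01910405e-02  1.18697770e+01] 6.092778967612367 [-0.89827825 -0.69251272 -0.37688146]
spindle 0.81 [278.4, 139.5] 894 [array([536.2, 282.5,  50. ]), array([535.4, 282.3,  88. ])]
```

View pics/w10z.png

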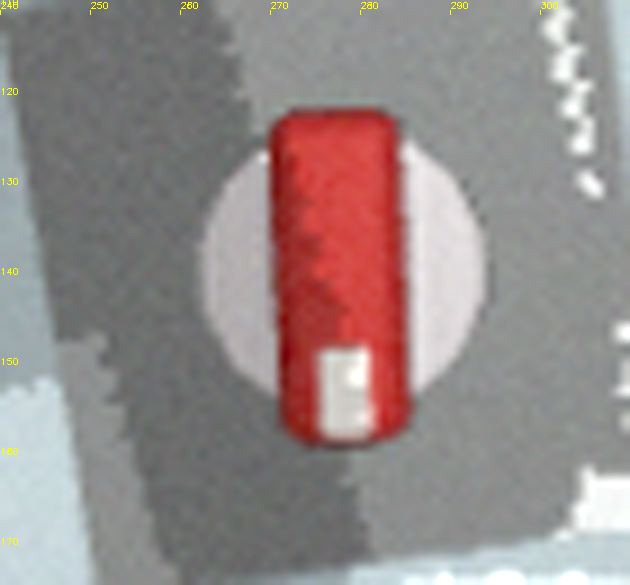

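```bash
python3 - <<'E'
from h import *
import pickle
s,_=pickle.load(open("pics/w10.pkl","rb")); cc=cam("wrist",s)
c=ray(cc,[[277.9,140.7],[276.6,122],[279.3,159.4],[278,139.8]],87); print(c.round(2), np.degrees(np.arctan2(c[2,1]-c[1,1],c[2,0]-c[1,0])), np.linalg.norm(c[2]-c[1]))
# collar centre z=51
print(ray(cc,[[240+343/9,110+270/9]],51))
# tool coords of handle centre
T=ee(); print(((c[0]-T[:3,3])@T[:3,:3]).round(2), env.state()['ee_pos'],env.state()['ee_rot'])
# hub: edge mids in w8 instead of vertices
s,_=pickle.load(open("pics/w8.pkl","rb")); cc=cam("wrist",s)
print(ray(cc,[[278.8,166],[278.9,119],[256,141.6],[302,141.6]],110).round(2))
E
```

```text
[[536.56 282.03  87.  ]
 [520.49 277.45  87.  ]
 [553.02 286.84  87.  ]
 [535.74 281.96  87.  ]] 16.099343640097704 33.86074607092821
[[536.75429597 282.28558212  51.        ]]
[-6.029e+01  6.915e+01  6.000e-02] [595.61296656 294.13104211 156.15567815] [-8.99959410e+01 -1.62412906e-03  1.16334026e+01]
[[558.6   14.4  110.  ]
 [515.35  21.44 110.  ]
 [532.34  -3.27 110.  ]
 [539.27  39.77 110.  ]]
```

```bash
python3 -m handwheel '[[1,[-30.1,15,0],[0,0,0]],[1,[-30.1,15,0],[0,-2.4,0]],[1,[0,30,0],[0,0,0]],[0.7,[0,30,0],[0,0,0]],[0.6,[0,25,0],[0,0,0]],[0.5,[0,15,0],[0,0,0]],[0.5,[0,7,0],[0,0,0]],[0.5,[0,0,0],[0,0,0]],[0.5,[0,0,0],[0,0,0]],[0.5,[0,0,0],[0,0,0]]]' 55
python3 look.py w11; python3 ov.py o7 -38 5
```

```text
time_s: 15.65
ee_pos: [538.0, 282.3, 20.6]
ee_rot: [-90.0, -0.2, 14.2]
force: [0.2, 0.3, -0.4]
gripper_width: 47.7
15.65 [538.01096552 282.34438582  20.55982728] [-89.95824486  -0.16571159  14.15647195] 0.26648200495488217 [ 0.22833026  0.28794244 -0.41923707]
15.7 [537.99 282.37  20.61] [-89.96  -0.17  14.17] [ 0.8 -0.5  0.4] 46.2
```

View pics/w11.png

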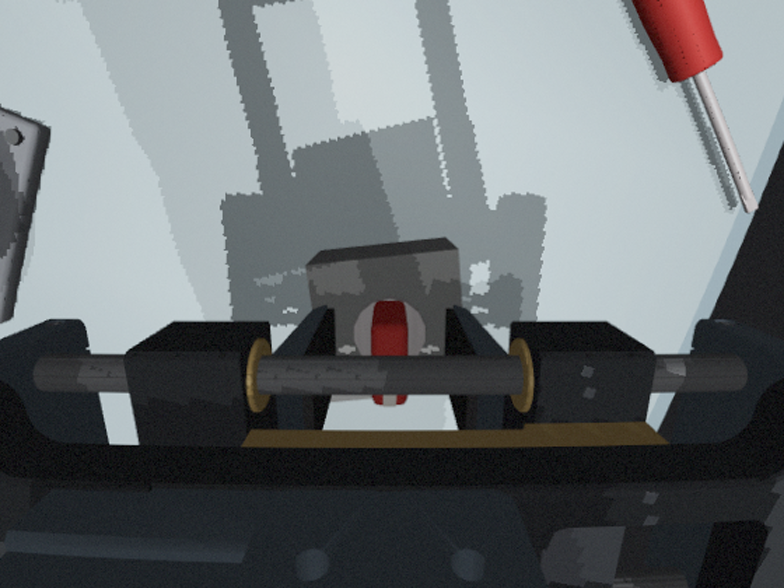

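View pics/o7.png

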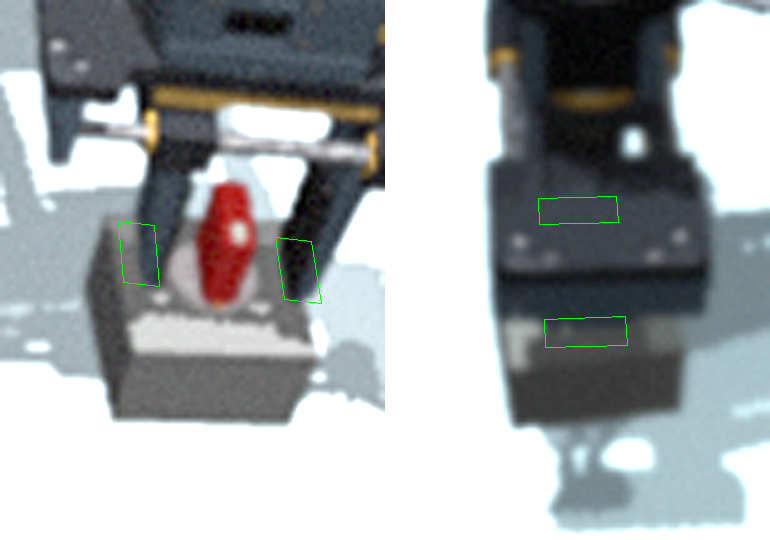

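```bash
python3 -m handwheel '[[0.05,[-1.3,0.5,0],[0,0,0]],[0.05,[0,0,0],[0,0,0]],[0.05,[0,0,0],[0,0,0]],[0.05,[0,0,0],[0,0,0]],[0.05,[0,0,0],[0,0,0]],[0.05,[0,0,0],[0,0,0]],[0.05,[0,0,0],[0,0,0]],[0.05,[0,0,0],[0,0,0]],[0.05,[0,0,0],[0,0,0]],[0.05,[0,-2,0],[0,0,0]]]' 58
python3 look.py w12; python3 ov.py o8 -38 5
```

```text
time_s: 16.63
ee_pos: [535.2, 281.4, 20.1]
ee_rot: [-90.0, 0.1, 14.2]
force: [0.1, 0.2, -1.5]
gripper_width: 13.5
16.6333 [535.16052112 281.42570898  20.10264334] [-9.00084037e+01  6.01895839e-02  1.42116919e+01] 3.294933741537248 [ 0.09082506  0.24796916 -1.49670848]
16.6833 [535.46 281.62  20.65] [-9.000e+01  1.000e-02  1.421e+01] [ 0.7 -0.5 -0.7] 13.8
```

View pics/w12.png

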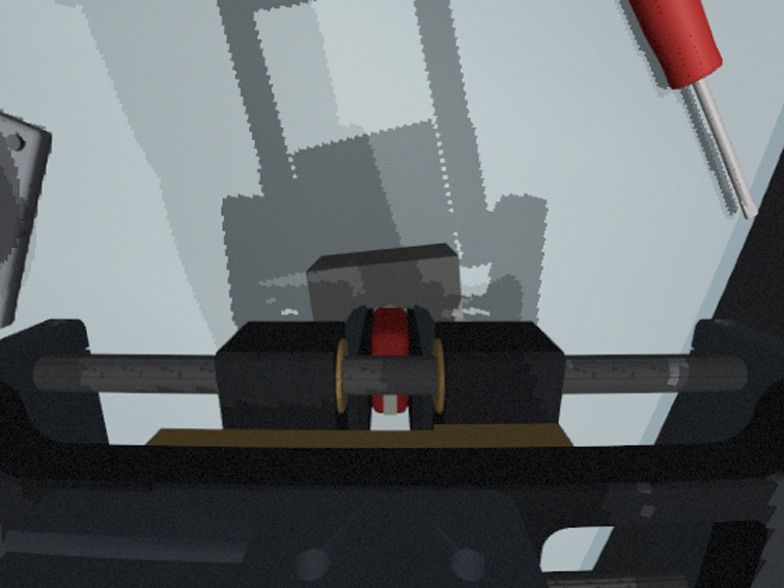

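View pics/o8.png

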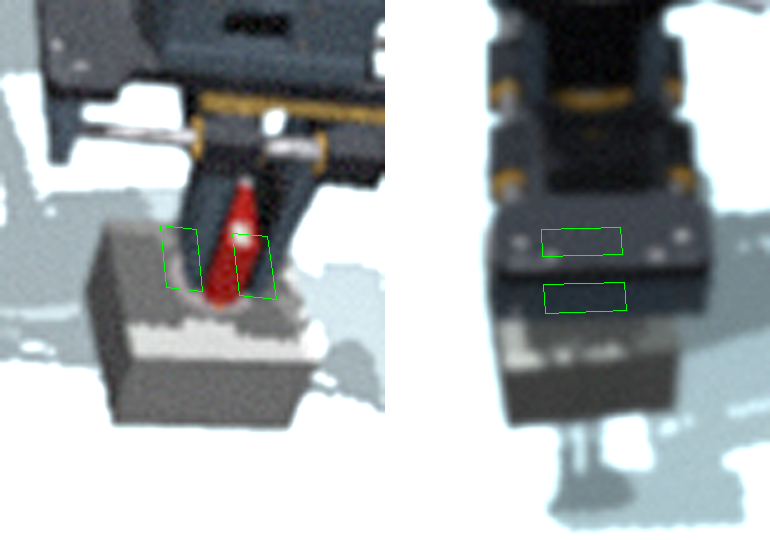

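```bash
python3 - <<'E'
from h import *
import pickle
im=cv2.imread("pics/w12.png")[290:430,320:460]
cv2.imwrite("pics/w12z.png",cv2.convertScaleAbs(cv2.resize(im,None,fx=4,fy=4,interpolation=cv2.INTER_CUBIC),alpha=2))
for t in("w11","w12"):
    s,_=pickle.load(open(f"pics/{t}.pkl","rb")); cc=cam("wrist",s);T=ee(s)
    for r in ((405,) if t=="w11" else (412,)):
      c=ray(cc,[[278.4,r/1.4]],87); print(t,c.round(2),((c-T[:3,3])@T[:3,:3]).round(2))
E
```

```text
w11 [[551.43 285.48  87.  ]] [[ 13.97 -66.4   -0.2 ]]
w12 [[551.44 285.36  87.  ]] [[ 16.68 -66.91  -0.2 ]]
```

View pics/w12z.png

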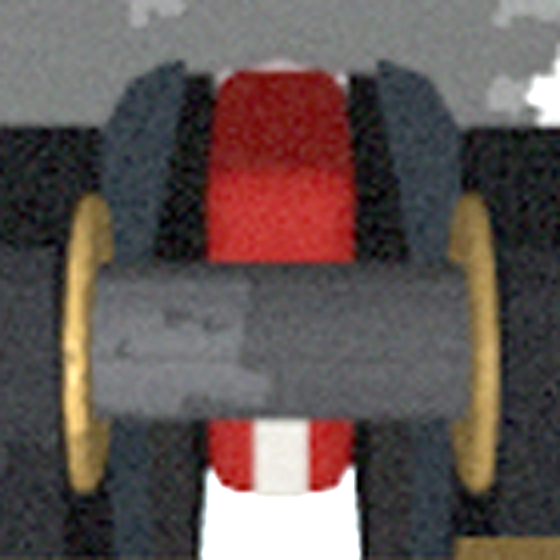

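```bash
python3 -m handwheel '[[0.05,[0,-20,0],[0,0,0]],[0.05,[0,-35,0],[0,0,0]],[0.05,[0,-37,0],[0,0,0]],[0.05,[0,-34,0],[0,0,0]],[0.05,[-9.2,0,-36.5],[0,0,0]],[0.05,[-9.2,0,-36.5],[0,0,0]],[0.05,[-9.2,0,-36.5],[0,0,0]],[0.05,[-9.2,0,-36.5],[0,0,0]],[0.05,[-9.2,0,-36.5],[0,0,0]],[0.05,[-9.2,0,-36.5],[0,0,0]]]'
python3 -m handwheel '[[0.05,[-9.4,0,-36.3],[0,0,0]],[0.05,[0,0,0],[0,5,0]],[0.05,[0,0,0],[0,6.5,0]],[0.05,[0,0,0],[0,6.5,0]],[0.05,[0,0,0],[0,5.5,0]],[0.05,[0,0,0],[0,0,0]],[0.05,[0,0,0],[0,0,0]],[0.05,[0,0,0],[0,0,0]],[0.05,[0,0,0],[0,0,0]],[0.05,[0,0,0],[0,0,0]]]'
python3 look.py w13; python3 ov.py o9 -38 5
```

```text
time_s: 17.62
ee_pos: [535.3, 54.1, 146.5]
ee_rot: [-90.0, -0.0, 14.2]
force: [2.1, -0.1, -0.4]
gripper_width: 13.5
time_s: 18.45
ee_pos: [535.6, 18.4, 146.5]
ee_rot: [-90.0, 0.0, -9.2]
force: [-0.4, -0.5, -1.3]
gripper_width: 13.6
18.45 [535.57624865  18.37215709 146.50141331] [-8.99969706e+01  3.01882858e-03 -9.21940390e+00] 0.3086936365197093 [-0.37867089 -0.49953478 -1.25401183]
18.5 [535.61  18.38 146.53] [-90.    -0.    -9.23] [ 0.1 -0.3 -1.8] 13.4
```

View pics/w13.png

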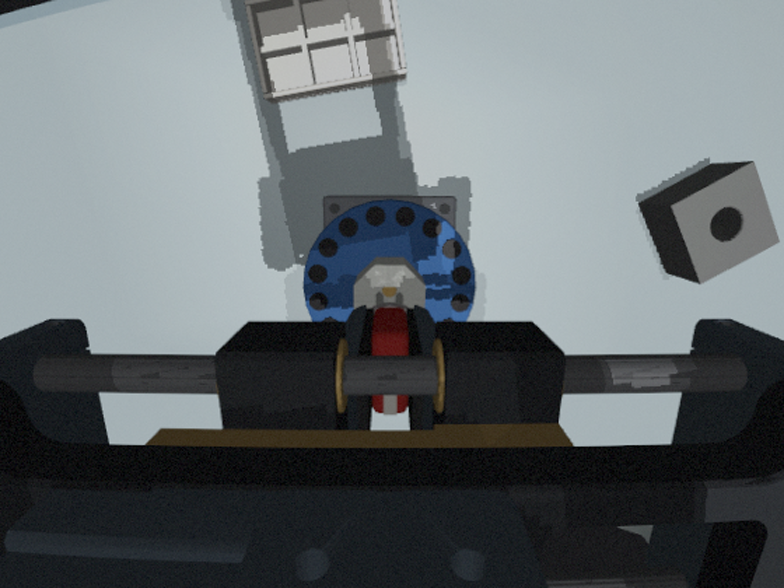

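View pics/o9.png

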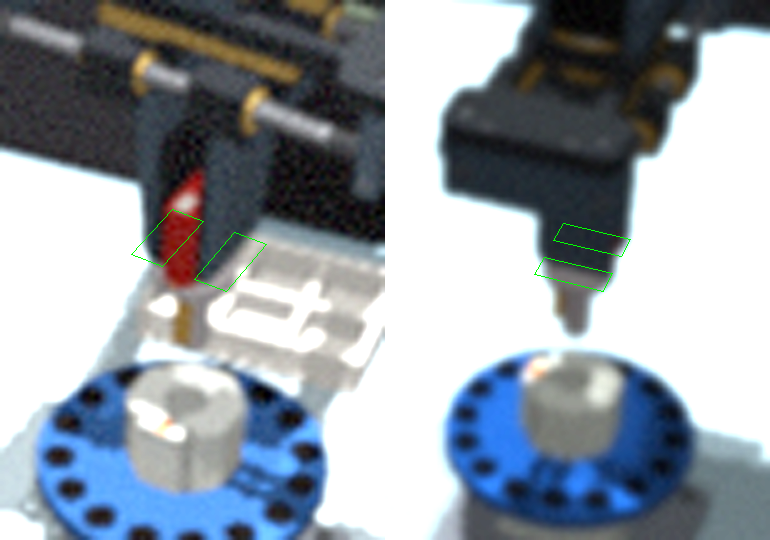

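```bash
cat > ins.py <<'E'
import sys
from h import *
tag=sys.argv[1]; ox=float(sys.argv[2]); tipoff=float(sys.argv[3])
s=env.state(); T=ee(s); print(s['time_s'],s['ee_pos'].round(2),s['ee_rot'].round(2),s['force'].round(1),round(s['gripper_width'],1)); out=[]
c0=T[:3,3]+T[:3,0]*ox; zt=c0[2]-tipoff
hub=np.array([536.5,18.05,110]); yw=np.radians(-9.25)
def circ(c,r,z,n=40,ph=0):
    a=np.linspace(0,2*np.pi,n,endpoint=False)+ph; return np.c_[c[0]+r*np.cos(a),c[1]+r*np.sin(a),np.full(n,z)]
for n in("scene","side"):
    f=env.grab_frame(n); cc=cam(n); p=proj(cc,[hub])[0].astype(int); k=8
    x0,y0=p[0]-24,p[1]-45
    c=cv2.convertScaleAbs(cv2.resize(f[y0:y0+72,x0:x0+48],None,fx=k,fy=k,interpolation=cv2.INTER_CUBIC)[:,:,::-1],alpha=1.8).copy()
    for P,col in((circ(c0,7,zt),(0,255,0)),(circ(c0,17,zt+34),(0,255,0)),(circ(hub,22/np.cos(np.pi/8),110,8,yw+np.pi/8),(255,0,255)),(circ(hub,8.5/np.cos(np.pi/8),110,8,yw+np.pi/8),(255,0,255)),(circ(hub,60,80),(255,0,255))):
        cv2.polylines(c,[((proj(cc,P)-[x0,y0]+.5)*k).astype(int)],True,col,1)
    out.append(c)
cv2.imwrite(f"pics/{tag}.png",np.hstack(out))
E
python3 ins.py i1 1.1 9
```

```text
18.6 [535.61  18.35 146.53] [-89.99  -0.    -9.25] [-0.1 -0.7 -1.2] 13.6
```

View pics/i1.png

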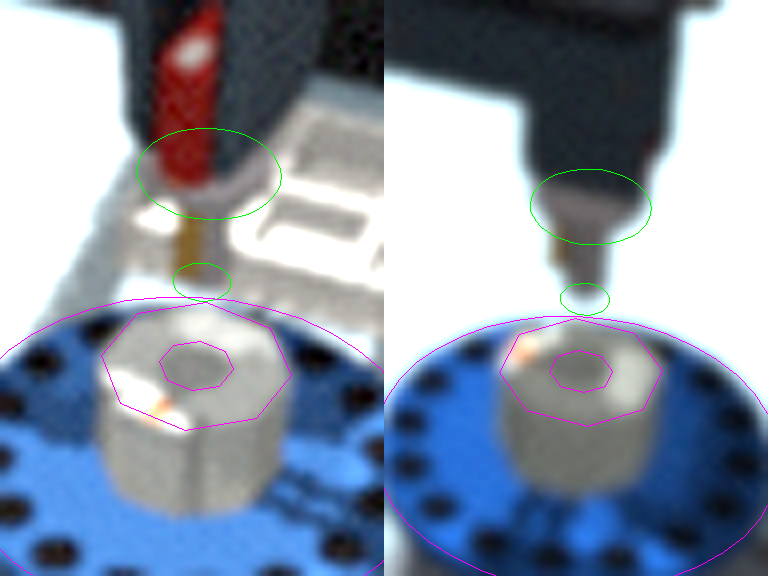

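```bash
python3 -m handwheel '[[0.05,[-0.2,8,-0.1],[0,0,0]],[0.05,[0,8,0],[0,0,0]],[0.05,[0,6,0],[0,0,0]],[0.05,[0,3,0],[0,0,0]],[0.05,[0,2,0],[0,0,0]],[0.05,[0,2,0],[0,0,0]],[0.05,[0,2,0],[0,0,0]],[0.05,[0,1,0],[0,0,0]],[0.05,[0,0,0],[0,0,0]],[0.05,[0,0,0],[0,0,0]]]' 60
python3 ins.py i2 1.1 9
```

```text
time_s: 19.53
ee_pos: [535.5, 18.2, 114.7]
ee_rot: [-90.0, -0.0, -9.3]
force: [0.7, 0.7, -1.7]
gripper_width: 13.9
19.5333 [535.52  18.21 114.66] [-8.999e+01 -2.000e-02 -9.290e+00] [ 0.7  0.7 -1.7] 13.9
```

View pics/i2.png

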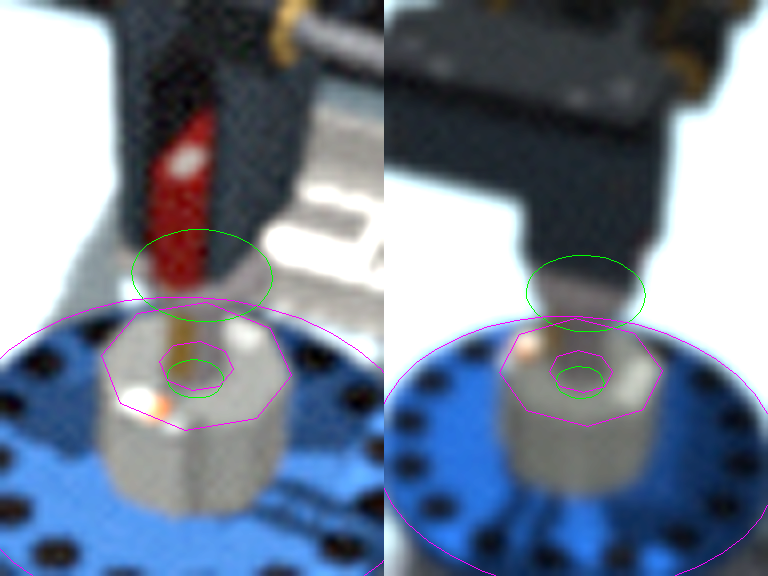

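```bash
python3 -m handwheel '[[0.05,[0,1,0],[0,0,0]],[0.05,[0,1,0],[0,0,0]],[0.05,[0,1,0],[0,0,0]],[0.05,[0,1,0],[0,0,0]],[0.05,[0,1,0],[0,0,0]],[0.05,[0,1,0],[0,0,0]],[0.05,[0,1,0],[0,0,0]],[0.05,[0,1,0],[0,0,0]],[0.05,[0,0,0],[0,0,0]],[0.05,[0,0,0],[0,0,0]]]' 60
python3 ins.py i3 1.1 9
```

```text
time_s: 20.47
ee_pos: [535.4, 18.2, 106.5]
ee_rot: [-90.0, 0.0, -9.3]
force: [0.9, -0.6, -1.2]
gripper_width: 13.7
20.4667 [535.36  18.22 106.48] [-9.00e+01  1.00e-02 -9.29e+00] [ 0.9 -0.6 -1.2] 13.7
```

View pics/i3.png

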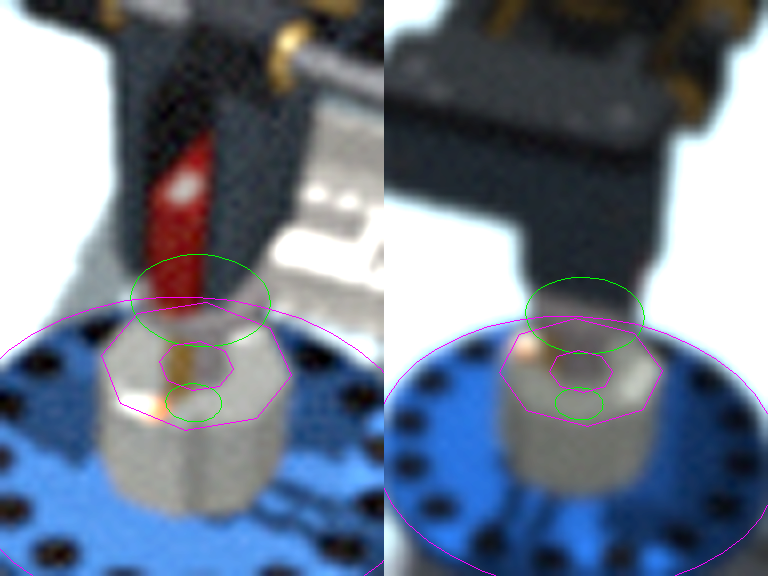

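```bash
python3 -m handwheel '[[0.05,[0,2,0],[0,0,0]],[0.05,[0,2,0],[0,0,0]],[0.05,[0,2,0],[0,0,0]],[0.05,[0,2,0],[0,0,0]],[0.05,[0,1.5,0],[0,0,0]],[0.05,[0,1.5,0],[0,0,0]],[0.05,[0,1.5,0],[0,0,0]],[0.05,[0,1.5,0],[0,0,0]],[0.05,[0,0,0],[0,0,0]],[0.05,[0,0,0],[0,0,0]]]' 60
python3 ins.py i4 1.1 9
```

```text
time_s: 21.4
ee_pos: [535.4, 18.2, 93.0]
ee_rot: [-90.0, -0.0, -9.3]
force: [-2.1, -0.1, 3.8]
gripper_width: 13.9
21.4 [535.36  18.22  93.01] [-8.999e+01 -1.000e-02 -9.280e+00] [-2.1 -0.1  3.8] 13.9
```

View pics/i4.png

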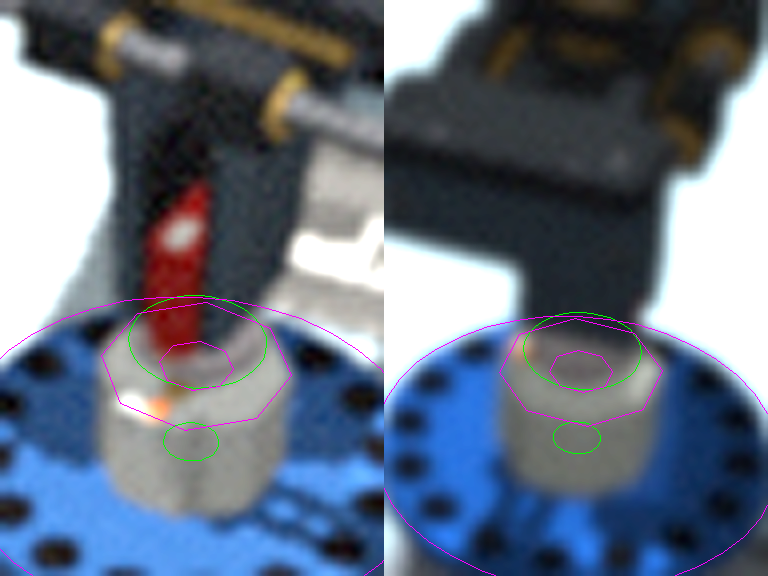

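```bash
python3 -m handwheel '[[0.05,[0,1,0],[0,0,0]],[0.05,[0,1,0],[0,0,0]],[0.05,[0,1,0],[0,0,0]],[0.05,[0,1,0],[0,0,0]],[0.05,[0,1,0],[0,0,0]],[0.05,[0,1,0],[0,0,0]],[0.05,[0,1,0],[0,0,0]],[0.05,[0,0,0],[0,0,0]],[0.05,[0,0,0],[0,0,0]],[0.05,[0,0,0],[0,0,0]]]' 60
python3 ins.py i5 1.1 9
```

```text
time_s: 22.33
ee_pos: [535.4, 18.2, 86.6]
ee_rot: [-90.0, -0.0, -9.3]
force: [-3.5, -0.2, 8.9]
gripper_width: 13.9
22.3333 [535.41  18.22  86.57] [-8.999e+01 -3.000e-02 -9.290e+00] [-3.5 -0.2  8.9] 13.9
```

View pics/i5.png

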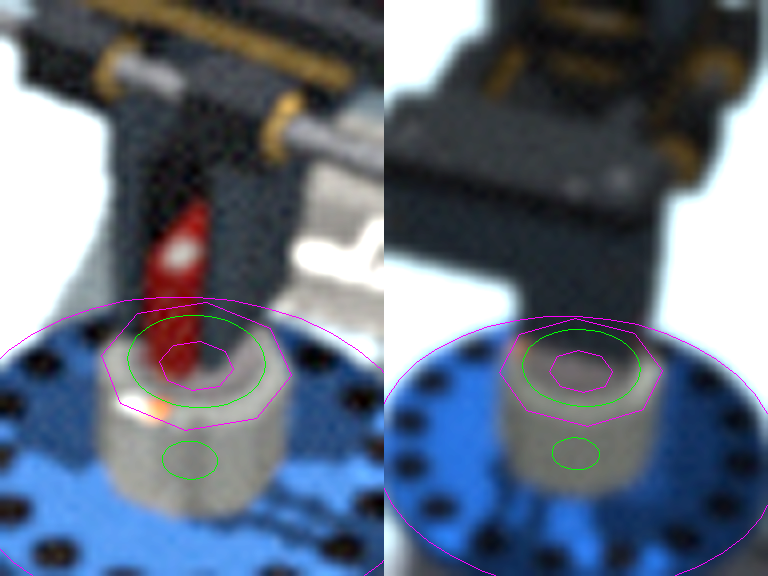

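```bash
python3 -m handwheel '[[0.05,[-0.4,0.5,0],[0,0,0]],[0.05,[0,0.5,0],[0,0,0]],[0.05,[0,0.5,0],[0,0,0]],[0.05,[0,0.5,0],[0,0,0]],[0.05,[0,0.5,0],[0,0,0]],[0.05,[0,0,0],[0,0,0]],[0.05,[0,0,0],[0,0,0]],[0.05,[0,0,0],[0,0,0]],[0.05,[0,0,0],[0,0,0]],[0.05,[0,0,0],[0,0,0]]]' 60
python3 ins.py i6 1.1 9; python3 -c "
from workcell import env
for _ in range(4): env.grab_frame('side'); s=env.state(); print(s['force'].round(1),s['ee_pos'].round(2))"
```

```text
time_s: 23.27
ee_pos: [535.4, 18.2, 84.4]
ee_rot: [-90.0, -0.1, -9.3]
force: [-3.6, -0.4, 9.9]
gripper_width: 13.5
23.2667 [535.38  18.25  84.42] [-8.999e+01 -8.000e-02 -9.280e+00] [-3.6 -0.4  9.9] 13.5
[-3.4 -0.4 10.8] [535.36  18.25  84.42]
[-3.1 -0.  10.1] [535.38  18.22  84.4 ]
[-2.8 -0.3 10.1] [535.42  18.24  84.42]
[-3.2  1.  10.3] [535.43  18.23  84.43]
```

View pics/i6.png

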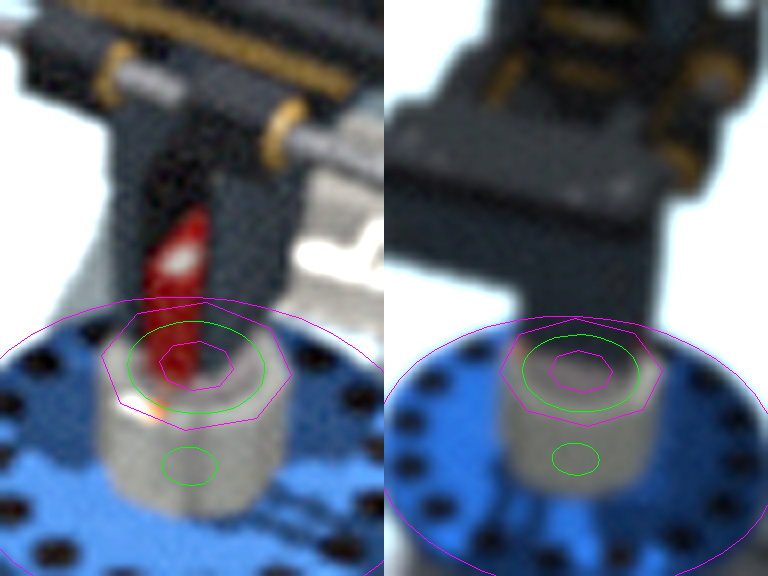

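```bash
python3 -m handwheel '[[0.05,[-0.3,0.5,0],[0,0,0]],[0.05,[0,0.5,0],[0,0,0]],[0.05,[0,0.5,0],[0,0,0]],[0.05,[0,0.5,0],[0,0,0]],[0.05,[0,0.5,0],[0,0,0]],[0.05,[0,0.5,0],[0,0,0]],[0.05,[0,0,0],[0,0,0]],[0.05,[0,0,0],[0,0,0]],[0.05,[0,0,0],[0,0,0]],[0.05,[0,0,0],[0,0,0]]]' 60
python3 ins.py i7 1.1 9; python3 -c "
from workcell import env
for _ in range(3): env.grab_frame('side'); s=env.state(); print(s['force'].round(1),s['ee_pos'].round(2))"
```

```text
time_s: 24.4
ee_pos: [535.5, 18.3, 83.5]
ee_rot: [-90.0, -0.2, -9.3]
force: [-6.3, -0.1, 21.9]
gripper_width: 13.5
24.4 [535.47  18.25  83.52] [-89.98  -0.18  -9.28] [-6.3 -0.1 21.9] 13.5
[-5.9 -0.6 22.2] [535.47  18.25  83.52]
[-6.4 -0.1 21.4] [535.44  18.23  83.52]
[-6.4 -0.9 21.9] [535.46  18.24  83.52]
```

View pics/i7.png

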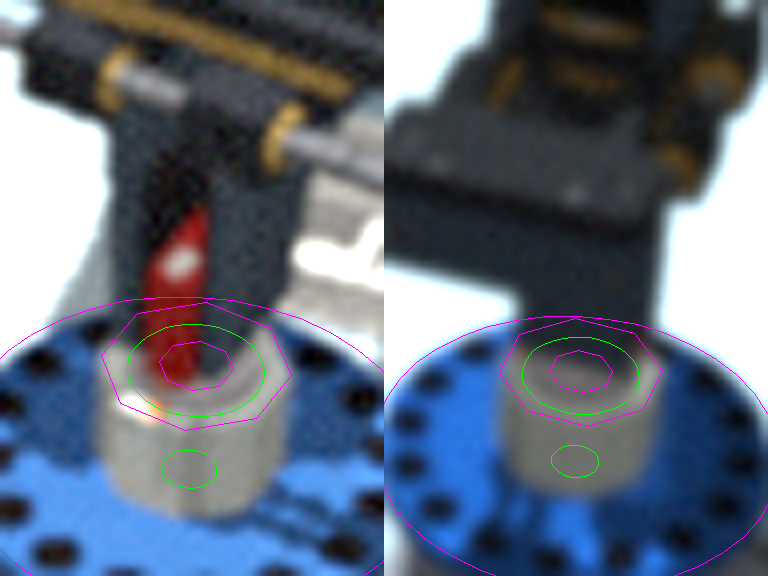

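```bash
python3 -m handwheel '[[0.05,[-0.5,0.5,0],[0,0,0]],[0.05,[0,0.5,0],[0,0,0]],[0.05,[0,0,0],[0,0,0]],[0.05,[0,0,0],[0,0,0]],[0.05,[0,0,0],[0,0,0]],[0.05,[0,0,0],[0,0,0]],[0.05,[0,0,0],[0,0,0]],[0.05,[0,0,0],[0,0,0]],[0.05,[0,0,0],[0,0,0]],[0.05,[0,0,0],[0,0,0]]]' 60
python3 look.py w14; python3 - <<'E'
from h import *
o=[]
for n in("scene","side"):
    for _ in range(1): f=env.grab_frame(n)
    p=proj(cam(n),[[536.5,18,110]])[0].astype(int); k=13
    o.append(cv2.convertScaleAbs(cv2.resize(f[p[1]-26:p[1]+20,p[0]-15:p[0]+15],None,fx=k,fy=k,interpolation=cv2.INTER_LANCZOS4)[:,:,::-1],alpha=1.5))
cv2.imwrite("pics/c1.png",np.hstack(o)); s=env.state(); print(s['force'],s['ee_pos'],s['torque'])
E
```

```text
time_s: 25.48
ee_pos: [535.5, 18.2, 83.5]
ee_rot: [-90.0, -0.3, -9.3]
force: [-6.9, -0.4, 26.2]
gripper_width: 13.6
25.4833 [535.5195306   18.23161512  83.48574802] [-89.97115306  -0.26239614  -9.27556514] 0.21835539690737102 [-6.86774153 -0.38219913 26.17484399]
[-6.74200736 -1.24924848 27.57166191] [535.51297074  18.24953669  83.4990548 ] [-0.0570595   1.66974099 -0.04976761]
```

View pics/c1.png

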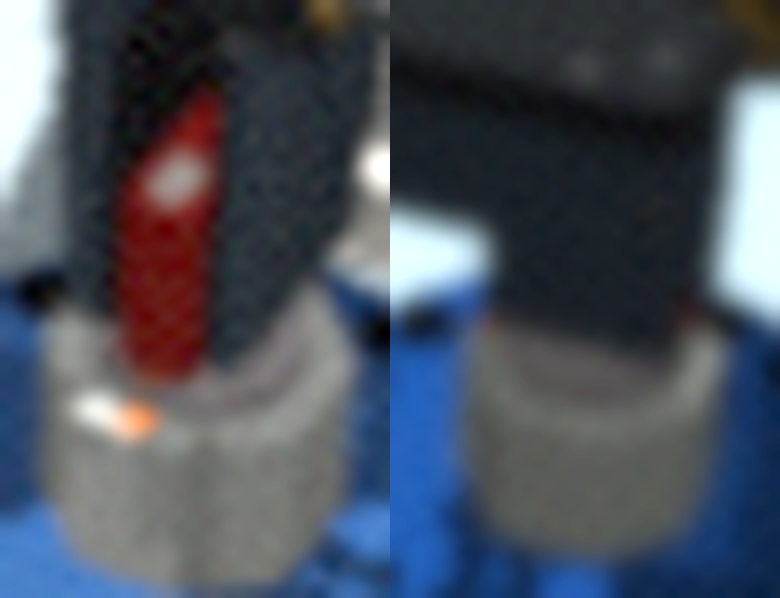

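View pics/w14.png

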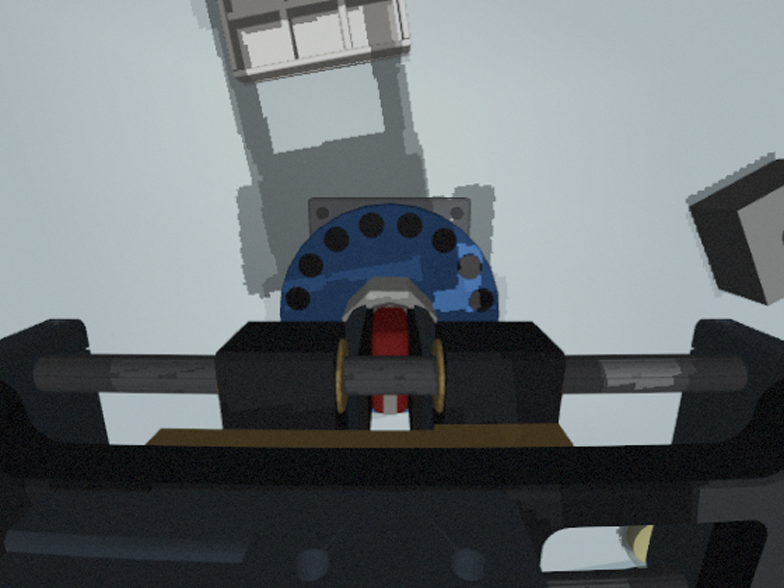

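```bash
python3 -m handwheel '[[0.05,[0.4,-0.3,0],[0,0,0]],[0.05,[0.4,-0.3,0],[0,0,0]],[0.05,[0,0,0],[0,0,0]],[0.05,[0,0,0],[0,0,0]],[0.05,[0,0,0],[0,0,0]],[0.05,[0,0,0],[0,0,0]],[0.05,[0,0,0],[0,0,0]],[0.05,[0,0,0],[0,0,0]],[0.05,[0,0,0],[0,0,0]],[0.05,[0,0,0],[0,0,0]]]' 60
python3 - <<'E'
from h import *
for n in("scene","side"):
    cv2.imwrite(f"pics/{n}_end.png",env.grab_frame(n)[:,:,::-1])
    for l in("flask_left","flask_right","beaker"):
        d=env.masks_of(n,l)[:1]
        for d in d: print(n,l,round(d['p'],2),np.round(d['location']))
s=env.state(); print(s['time_s'],s['force'],s['ee_pos'],s['ee_rot'],s['torque'],s['gripper_width'])
E
```

```text
time_s: 26.47
ee_pos: [535.5, 18.2, 83.5]
ee_rot: [-90.0, -0.2, -9.3]
force: [-6.9, -0.6, 25.3]
gripper_width: 13.5
scene flask_right 0.91 [150. 259.]
scene beaker 0.77 [266. 275.]
side flask_left 0.63 [185. 282.]
side flask_right 0.75 [239. 184.]
side beaker 0.56 [228. 234.]
26.8667 [-6.42841197  0.35259223 24.70760675] [535.46454452  18.23832515  83.51246063] [-89.97525493  -0.1561392   -9.28022536] [-0.07240015  1.66421776 -0.0161595 ] 13.64627870615739
```

View pics/side_end.png

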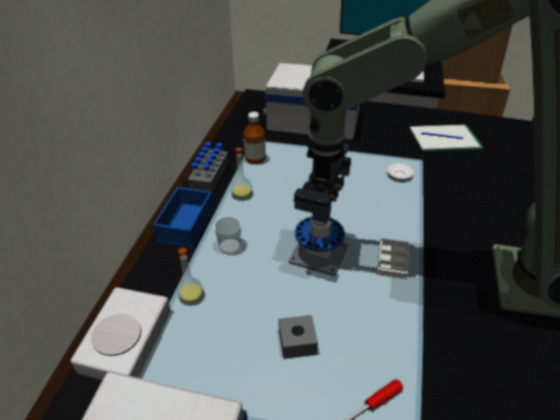

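View pics/scene_end.png

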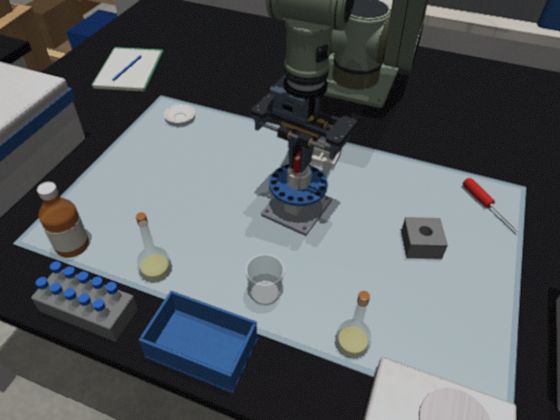

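```bash
python3 -c "
from workcell import env
print(env.job_done())"
```

```text
the job is handed in; nothing more can be done
None
```

The job is handed in at about 27 s. The carousel is on the pedestal and the spindle is pushed fully home and still held in the gripper. No verdict was reported, so the checks below are mine.

**What I did**
- **Carousel:** I gripped it by the ±y flats of its hub, turned it to the pedestal's yaw of -9.2° and set it over the bar. Its disc rests on the bar, and the pin showed in the middle of the bore.
- **Spindle:** I took it from the rest block, turned it by -23.5° and lowered it into the bore. The key went straight into the keyway without any search. I then pressed down against the ejector pin to a hard stop.

**Last checks**
- **Seating:** The reported height stayed at 83.5 mm while I pushed further and the upward force rose from 22 to about 27 N. At hand-in it was about 25 N with the grip still closed at 13.6 mm. That agrees with the pin pressed about 12 mm and the collar on the hub, which is also how the pictures look.
- **Bystanders:** Both flasks and the beaker are standing at the same places in the pictures. In the last check the network missed the left flask in the scene view, but it is visible in that picture.

**What disagreed**
- **Fingertip position:** The fingertips turned out to be about 38 mm behind the reported TCP. My first grasp closed in the air above the hub, so I redid it lower.
- **Stop height:** The spindle stopped about 1 mm lower than I had worked out, which is within the uncertainty of the grip height.
- **Side force:** A side force of about 6 N and a tool tilt of 0.15–0.25° remained while pressing.

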